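# Clear the doughnut tray at closing time

### The job

It is closing time: clear the steel display tray. First take the two price signs off it and stand them upright on the wooden board between the trays; then pick up the server, slide its blade under each doughnut, carry them all one by one to the white carry tray and let each slide off gently so that it lies flat on the tray's floor, icing up; finally lay the server flat back on the middle of its black mat. Do not touch the doughnuts with the gripper, and leave the other things on the counter where they are.

Things in the scene. Friction and masses are not known exactly. Their poses are not given: they have to be found in the camera images.
- display_tray: Shiny steel tray, fixed, left or right of the sign board, holding doughnuts and price signs at the start. 210 deep (x) by 300 wide (y), floor 6 thick; rims 6 thick, 22 high along the back (+x) and both sides, inner faces at x = +99 and y = -144, +144; front edge (-x, facing the robot) open. Origin: centre of the underside, on the counter.
- carry_tray: White plastic tray with a small ear each side, fixed, empty at the start, on the other side. 210 deep (x) by 300 wide (y), floor 6 thick; rims 6 thick, 22 high along the back (+x) and both sides, inner faces at x = +99 and y = -144, +144; front edge (-x, facing the robot) open. Origin: centre of the underside, on the counter.
- sign_board: Flat light-wood board between the two trays, fixed, 220 (x) by 90 (y) by 12 thick; the two signs fit one behind the other along x. Origin: centre of the underside.
- server_rest: Flat black rubber mat, fixed, 130 (x) by 120 (y) by 5 thick, near the robot on its right, where the server lies. Origin: centre of the underside; its x axis points roughly to the robot's right.
- server: Doughnut server (offset turner), loose, 0.2 kg. Origin: centre of the blade's underside. Flat steel blade 95 long (x -47.5 to 47.5), 72 wide (y), 2.5 thick; +x out over its front edge, +z up. A 20 wide neck rises from its rear edge to the handle. Stands by itself flat on its blade. Blade is slippery (friction about 0.3): a doughnut slides off when it is tipped 25 to 30 degrees. Starts on its mat.
- server_grip (a point): Where to grip the server's black handle: on its centre line, at x = -100, z = 62 in the server's frame (axes alike). The handle runs level along x from x = -71 to -181, 18 wide (y), 22 tall (z 51 to 73). Gripped here, the fingers clear a doughnut on the blade.
- sign1: Price sign, loose, 110 g, 80 high: wooden foot 36 (x) by 76 (y) by 14 high, on it an upright dark slate card 10 thick (x), 70 wide (y), z 14 to 80, paper label on its -x face. Origin: centre of the foot's underside. Starts on the display tray in front of the doughnuts, facing the robot.
- sign2: Second price sign, same as sign1.
- doughnut1: Round filled doughnut, chocolate icing on top, loose, firm, 70 to 110 g, 80 in diameter (widest at z 10 to 17), 35 high; flat foot 52 across, from which the underside curves up gently (4 up at radius 36). Origin: centre of the underside, +z up through the icing. Starts on the display tray, 14 to 39 short of its back rim. May be absent.
- doughnut2: Another doughnut like doughnut1; may be absent.
- doughnut3: Another doughnut like doughnut1; may be absent.
- milk_jug: White milk jug 68 high in front of the robot, loose; not part of the job. Origin: centre of the underside.
- sprinkle_jar: Glass jar 85 high behind the trays, loose; not part of the job. Origin: centre of the underside.
- sugar_jar: White jar 100 high behind the trays, loose; not part of the job. Origin: centre of the underside.
- napkins: Steel napkin dispenser 70 x 110 x 98 behind the sign board, loose; not part of the job. Origin: centre of the underside.
- paper_cups: Stack of paper cups 135 high at the left, loose; not part of the job. Origin: centre of the underside.
- syrup: Amber syrup bottle 190 high at the right, loose; not part of the job. Origin: centre of the underside.

How it is judged:
By the outcome, as a careful person would: the job done as asked, in the order asked, and still so for the second after the job is handed in, with the robot touching nothing.
Of doughnut1, doughnut2, doughnut3 only 2 to 3 are there at a start; the rules pass over those that are not, and their reading is None.
At some moment in a run one of doughnut1, doughnut2, doughnut3, server may be knocked a few centimetres aside while the robot is not near it.
It also fails if it takes over 210 s, if anything falls off the work surface, if the arm or the gripper's body presses on something with over 40 N, if the wrist force passes 120 N, or if a joint passes its speed limit or range.

### The arm

A 7-joint arm with a two-finger parallel gripper is mounted at the origin on the work surface. World frame = base frame: x ahead of the robot, y to its left, z up, the work surface at z = 0. Lengths are in m, angles in rad, forces in N, time in s.
With the tool pointing down it reaches from about 0.425 to 0.875 m from the base axis. Payload 4.7 kg.
Tool frame: the origin (TCP) lies between the finger pads; the fingertips stand 19 mm ahead of it and the grasp point (between the pads) is the TCP (ctrl.tip_extent is the distance from the TCP to the fingertips, in m); z points along the fingers, y is the line along which they close (so a half turn about z gives the same grasp; the last joint's range is limited). The gripper opens to 87 mm and grips with 3 to 60 N. Pads are 19 mm wide; open, the fingers measure 117 mm over their backs; the gripper's body (75 mm by 190 mm) begins 51 mm behind the grasp point.
Start: joints at [1.171, 0.321, -0.07, 1.45, 0.023, 1.371, -0.057], TCP at [0.261, -0.595, 0.242] pointing down, gripper open.
Joint ranges: [-2.86, 2.86], [-0.3, 2.09], [-1.38, 1.24], [0.06, 2.45], [-1.56, 4.7], [0.09, 2.05], [-2.69, 2.69]. Speed limits (rad/s): [2.57, 2.57, 3.14, 3.14, 3.14, 3.14, 3.14].

### API

Orientations are given as a rotation vector (axis times angle).
In Python, from bench import ctrl gives the robot as it stands.
- The arm moves only by the shell command python3 -m crank 'ROWS' [OPENING] [FORCE]. ROWS is JSON, a list of rows, each an object of numbers: "tx", "ty", "tz": the shift along the tool's x, y, z in mm; "turn": the turn about the tool's z in units of 5 degrees (1.0 is 5 degrees). In form: [{"tx": .., "ty": .., "tz": .., "turn": ..}, ...]. A call has 1 to 5 rows; each row is the pose to reach, as a shift and turn from the pose commanded when the call began, along the tool's axes at that moment; what a row does not reach only later rows make up. A row lasts 1/8 s, in which the tool goes at most 62.5 mm and 10.7 degrees, less where a joint would pass 70% of its speed; a pose out of reach is approached as far as the arm can. A call with a gripper value outside its range is refused whole. OPENING is the finger opening in mm, from 0 to 87, set as the call begins (- or left out, the last holds). The fingers move at their own pace and stop on an object; FORCE is the grip in N (left out, the last holds). Time passes only in rows, so rows that repeat a pose let the fingers close. It gives the time, the measured TCP pose, the force, the opening and the grip force at its end, in the units of the state.
- ctrl.get_state(): the state, without advancing time (a new reading comes with each control period).
- ctrl.get_image(name): name is "scene" or "top" or "wrist"; returns (picture, depth): 480x640x3 uint8, red, green, blue; 480x640 float32, m along the optical axis (not along the pixel's ray), 0 where there is no reading.
- ctrl.camera_model(name): a dict with "intrinsics" (3x3 intrinsics, pixels), "dist_coeffs" ([k1, k2, p1, p2, k3] as OpenCV has them; the pictures are not rectified), "origin" and "orientation" of the camera in the world. Camera axes: x right, y down, z forward; pixel columns grow to the right and rows downward; lengths in m; the calibration is good to about 2 mm. A picture is of the moment at which its call begins: read the wrist's pose just before it. camera_model takes no time and is no camera call; for the wrist camera it gives the pose at the moment of the call.
- ctrl.close_job(): hands the job in; it is judged then, once.
Trained networks look in the newest picture that a camera, given by its name, has taken for a name from the list of things; names that differ only in an ending like _2 or _b are one class to them, and where a whole thing is asked for, a point or a joint stands for the part that bears it (a point fixed in the world has none). Each returns a list of dicts, best first, with "confidence" (0 to 1); they miss things now and then, are a little off and sometimes report something else, mostly with a low value. They report only what shows in the picture. A call takes as long as a camera call.
- ctrl.recognise(camera, query): "xyz" ([x, y, z] in m, in world coordinates, good to about 4 mm: the middle of the surface that is visible of it).
- ctrl.mark_of(camera, query): "xyz" ([x, y, z] in m, in world coordinates, good to about 4 mm: a listed point, or the origin of a listed thing).
The state is a dict: "time": time; "joint_positions": joint angles; "qd": joint speeds; "joint_torque": joint torques, N m; "position": TCP position; "tool_rot": TCP orientation; "ft_force": force on the tool from outside, world axes, zero at the start; "torque": the same for the moment, N m; "grip_width": opening from 0.0 (shut) to 1.0 (fully open); "grip_force": force on a finger pad.
Only numpy, scipy, OpenCV 4.12 (cv2) and the standard library are available. Lean on these libraries where they do the work, as an engineer would, in place of code of your own. Each camera call takes 0.05 s, during which the arm holds its last target. There are 200 camera calls.

## Working session

There is one attempt and no reset: what is moved stays moved. The work goes in short steps, Python scripts to look and compute and a shell command to move; the robot and the scene stay as the last step left them, time stands still between calls to the robot, and variables do not carry over. Pictures are saved under pics/ and viewed, at most 14 in all, crops included, and the job is handed in when it is done.

```bash
ls; mkdir -p pics
cat > h.py <<'E'
import numpy as np, cv2
from bench import ctrl
from scipy.spatial.transform import Rotation as R
def st():
    s=ctrl.get_state(); return s
def cam(n):
    m=ctrl.camera_model(n); K=np.array(m['intrinsics']); d=np.array(m['dist_coeffs']); o=np.array(m['origin']); q=np.array(m['orientation'])
    Rm=q if q.shape==(3,3) else R.from_rotvec(q).as_matrix()
    return K,d,o,Rm
def cloud(n):
    K,d,o,Rm=cam(n); im,z=ctrl.get_image(n)
    v,u=np.mgrid[0:480,0:640].astype(float)
    p=cv2.undistortPoints(np.stack([u.ravel(),v.ravel()],1)[:,None],K,d)[:,0]
    P=np.c_[p*z.ravel()[:,None],z.ravel()]@Rm.T+o
    P=P.reshape(480,640,3); P[z==0]=np.nan
    return im,P
def save(im,f): cv2.imwrite('pics/'+f,im[:,:,::-1])
E
python3 - <<'E'
from h import *
for n in ['scene','top']:
    im,P=cloud(n); save(im,n+'0.png'); np.save(n+'P.npy',P)
    print(n,cam(n)[2],ctrl.camera_model(n)['orientation'])
    for q in ['display_tray','carry_tray','sign_board','server_rest','server','server_grip','sign1','doughnut1','milk_jug','napkins','paper_cups','syrup','sprinkle_jar','sugar_jar']:
        print(q,[(np.round(r['xyz'],3).tolist(),round(r['confidence'],2)) for r in ctrl.mark_of(n,q)][:5])
print(st())
E
```

```text
pics
scene [ 1.61018932 -0.69605749  1.40938872] [-2.1698874  -1.108759    0.46499018]
display_tray [([0.591, 0.267, 0.001], 0.69)]
carry_tray [([0.6, -0.229, 0.001], 0.73), ([0.608, 0.36, 0.007], 0.2)]
sign_board [([0.582, -0.003, 0.002], 0.77)]
server_rest [([0.421, -0.332, 0.003], 0.62), ([0.609, 0.358, 0.007], 0.59)]
server [([0.414, -0.343, 0.004], 0.94), ([0.515, 0.321, 0.003], 0.2)]
server_grip [([0.422, -0.243, 0.067], 0.69)]
sign1 [([0.515, 0.321, 0.004], 0.95)]
doughnut1 [([0.61, 0.359, 0.008], 0.79), ([0.628, 0.265, 0.005], 0.77)]
milk_jug [([0.418, -0.022, -0.0], 0.67)]
napkins [([0.751, 0.011, -0.002], 0.64)]
paper_cups [([0.436, 0.591, 0.001], 0.77)]
syrup [([0.468, -0.6, 0.001], 0.57)]
sprinkle_jar []
sugar_jar []
top [ 0.474506   -0.02684893  1.46820727] [-2.20293254  2.16283344 -0.05303395]
display_tray [([0.591, 0.261, 0.002], 0.98)]
carry_tray [([0.599, -0.23, -0.006], 0.8)]
sign_board [([0.58, -0.005, 0.0], 0.65)]
server_rest [([0.412, -0.336, -0.001], 0.7), ([0.591, 0.26, 0.003], 0.69), ([0.75, 0.01, 0.002], 0.53), ([0.624, 0.265, 0.007], 0.21)]
server [([0.414, 
[... 530 characters left out ...]
rray([ 1.17108474,  0.32098552, -0.07012809,  1.45049473,  0.022602  ,
        1.37077027, -0.05691514]), 'qd': array([ 6.00738157e-04,  3.22823701e-04, -7.34713319e-04,  9.50370433e-04,
       -1.45504817e-03, -8.47050842e-05,  2.97516942e-04]), 'joint_torque': array([-3.63513072e-04, -4.91096127e+01, -4.03750297e-01, -3.12764776e+01,
       -6.40912727e-02,  3.37948417e-02,  2.79044013e-05]), 'position': array([ 0.26137247, -0.59516751,  0.24159881]), 'tool_rot': array([ 3.07444491e+00,  6.45405537e-01, -1.23181628e-05]), 'ft_force': array([ 0.2540398 ,  0.35033815, -0.75356547]), 'torque': array([-0.02398856,  0.02099191,  0.00099731]), 'grip_force': 0.0, 'grip_width': 1.0019596384335263}
```

View pics/top0.png

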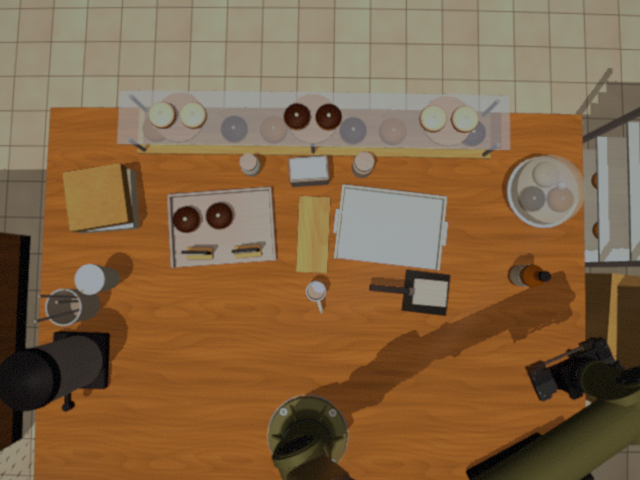

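View pics/scene0.png

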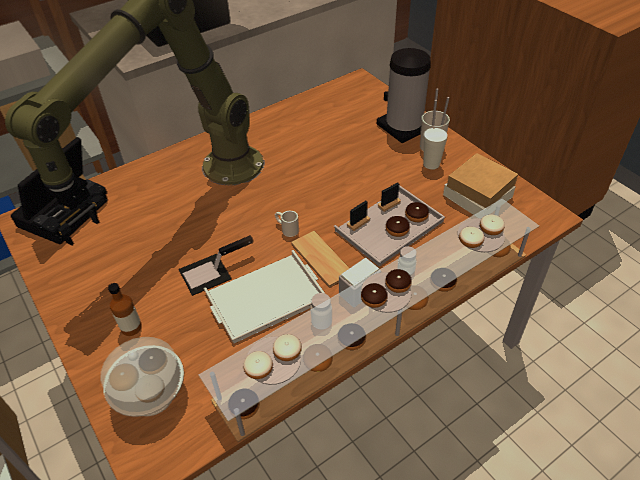

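```bash
cat >> h.py <<'E'
def plan(x,y,z,yaw,label='',ref=None):
    s=st() if ref is None else ref
    p=np.array(s['position']); M=R.from_rotvec(s['tool_rot']).as_matrix()
    d=M.T@(np.array([x,y,z])-p)*1000
    y0=np.degrees(np.arctan2(M[1,0],M[0,0])); t=((y0-yaw+180)%360-180)/5
    print(label,'now',np.round(p,4),'yaw %.1f'%y0,'tilt %.2f'%np.degrees(np.arccos(-M[2,2])),'t=%.1f'%s['time'],'-> tx %.1f ty %.1f tz %.1f turn %.2f'%(*d,t))
E
python3 - <<'E'
from h import *
plan(0.50,-0.23,0.42,66)
s=st();K,d,o,Rm=cam('wrist');M=R.from_rotvec(s['tool_rot']).as_matrix()
print(M.T@(o-s['position'])); print((M.T@Rm).round(3)); print(K)
P=np.load('topP.npy')
for n,(cx,cy) in dict(disp=(.591,.262),carry=(.6,-.23),board=(.581,-.004)).items():
    print(n,np.nanmedian(P[np.hypot(P[...,0]-cx,P[...,1]-cy)<.03][:,2]))
E
```

```text
now [ 0.2614 -0.5952  0.2416] yaw 23.7 tilt 0.01 t=1.5 -> tx 365.3 ty -238.4 tz -178.4 turn -8.46
[ 0.06615325 -0.00075106 -0.14273586]
[[-0.    -0.97  -0.243]
 [ 1.    -0.    -0.001]
 [ 0.001 -0.243  0.97 ]]
[[407.00936862   0.         316.60257219]
 [  0.         407.00936862 231.47723351]
 [  0.           0.           1.        ]]
disp 0.029425014920199333
carry 0.006881012045327539
board 0.012552445242449695
```

```bash
python3 -m crank '[{"tx":40,"ty":-30,"tz":-60,"turn":-2},{"tx":90,"ty":-60,"tz":-100,"turn":-4},{"tx":140,"ty":-95,"tz":-140,"turn":-5},{"tx":190,"ty":-130,"tz":-178,"turn":-7},{"tx":240,"ty":-160,"tz":-178,"turn":-8.5}]' 87
python3 -m crank '[{"tx":40,"ty":40},{"tx":75,"ty":80},{"tx":75,"ty":80},{"tx":75,"ty":80}]'
python3 - <<'E'
from h import *
plan(0.50,-0.23,0.42,66)
E
```

```text
time: 2.12
position: [0.3986, -0.3795, 0.4139]
tool_rot: [2.626, 1.718, 0.001]
ft_force: [1.6, -0.0, 0.1]
grip_width: 1.0
grip_force: 0.0
 now [ 0.3986 -0.3795  0.4139] yaw 66.4 tilt 0.24 t=2.1 -> tx 177.6 ty 33.1 tz -6.4 turn 0.08$[0]: bad value
```

```bash
python3 -m crank '[{"tx":50,"ty":10,"tz":0,"turn":0},{"tx":100,"ty":20,"tz":0,"turn":0},{"tx":140,"ty":33,"tz":0,"turn":0},{"tx":140,"ty":33,"tz":0,"turn":0},{"tx":140,"ty":33,"tz":0,"turn":0}]'
python3 - <<'E'
from h import *
plan(0.5,0.22,0.42,110)
im,P=cloud('wrist'); save(im,'w1.png'); np.save('w1P.npy',P)
for q in ['carry_tray','sign_board','server_rest','server','server_grip']:
    print(q,[(np.round(r['xyz'],4).tolist(),round(r['confidence'],2)) for r in ctrl.mark_of('wrist',q)][:2])
E
```

```text
time: 2.75
position: [0.4841, -0.2663, 0.4112]
tool_rot: [2.632, 1.715, -0.001]
ft_force: [-0.5, -0.6, 0.1]
grip_width: 0.997
grip_force: 0.0
 now [ 0.4841 -0.2663  0.4112] yaw 66.2 tilt 0.06 t=2.8 -> tx 451.2 ty -181.9 tz -9.2 turn -8.77
carry_tray [([0.6029, -0.2278, -0.0004], 0.83)]
sign_board []
server_rest []
server [([0.4111, -0.3457, 0.0027], 0.86)]
server_grip [([0.4225, -0.2464, 0.0649], 0.83)]
```

View pics/w1.png

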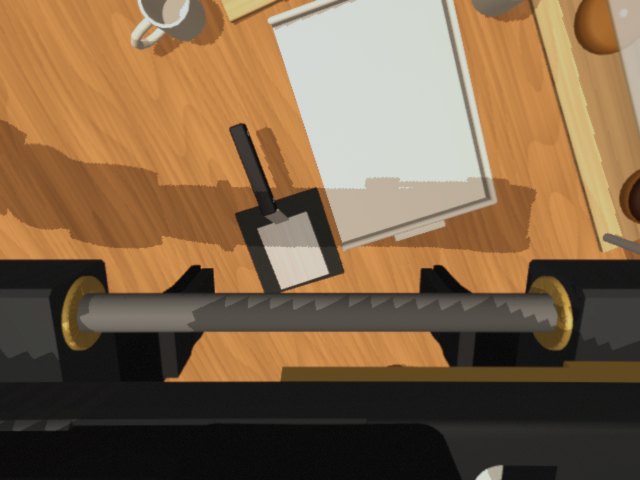

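```bash
python3 -m crank '[{"tx":60,"ty":-20,"tz":0,"turn":-1.7},{"tx":120,"ty":-42,"tz":0,"turn":-3.4},{"tx":180,"ty":-66,"tz":0,"turn":-5.1},{"tx":240,"ty":-90,"tz":0,"turn":-6.8},{"tx":290,"ty":-110,"tz":0,"turn":-7.8}]'
python3 -m crank '[{"tx":50,"ty":0,"tz":0,"turn":0},{"tx":90,"ty":20,"tz":0,"turn":-1},{"tx":90,"ty":20,"tz":0,"turn":-1},{"tx":90,"ty":20,"tz":0,"turn":-1}]'
python3 - <<'E'
from h import *
plan(0.5,0.22,0.42,110)
im,P=cloud('wrist'); save(im,'w2.png'); np.save('w2P.npy',P)
for q in ['display_tray','sign_board','sign1','doughnut1']:
    print(q,[(np.round(r['xyz'],4).tolist(),round(r['confidence'],2)) for r in ctrl.mark_of('wrist',q)][:4])
def pca(A):
    c=A.mean(0); w,v=np.linalg.eigh(np.cov((A-c).T)); return c.round(4),np.degrees(np.arctan2(v[1,-1],v[0,-1])).round(2)
P1=np.load('w1P.npy').reshape(-1,3); P1=P1[np.isfinite(P1[:,0])]
def sel(A,x0,x1,y0,y1,z0,z1): 
    return A[(A[:,0]>x0)&(A[:,0]<x1)&(A[:,1]>y0)&(A[:,1]<y1)&(A[:,2]>z0)&(A[:,2]<z1)]
H=sel(P1,.37,.47,-.34,-.14,.055,.09); print('handle',len(H),np.median(H[:,2]),pca(H[:,:2]),H.min(0),H.max(0))
Rr=sel(P1,.47,.75,-.42,-.05,.018,.027); np.save('rimc.npy',Rr); print('carry rim',cv2.minAreaRect(Rr[:,:2].astype(np.float32)*1000))
P2=P.reshape(-1,3); P2=P2[np.isfinite(P2[:,0])]
Rd=sel(P2,.47,.75,.09,.45,.018,.0272); print('disp rim',cv2.minAreaRect(Rd[:,:2].astype(np.float32)*1000))
B=sel(P2,.45,.72,-.07,.065,.009,.015); print('board',len(B),np.median(B[:,2]),cv2.minAreaRect(B[:,:2].astype(np.float32)*1000))
for (x,y) in [(.515,.321),(.525,.185)]:
    C=sel(P2,x-.04,x+.04,y-.06,y+.06,.078,.1); print('card top',len(C),np.median(C[:,2]),pca(C[:,:2]),cv2.minAreaRect(C[:,:2].astype(np.float32)*1000))
E
```

```text
time: 3.68
position: [0.5006, 0.046, 0.4115]
tool_rot: [1.904, 2.497, 0.0]
ft_force: [0.7, -0.0, 0.2]
grip_width: 1.0
grip_force: 0.0
time: 4.18
position: [0.4968, 0.1352, 0.4111]
tool_rot: [1.799, 2.575, -0.001]
ft_force: [-0.6, 0.2, 0.1]
grip_width: 1.0
grip_force: 0.0
 now [0.4968 0.1352 0.4111] yaw 110.1 tilt 0.05 t=4.2 -> tx 78.5 ty 32.2 tz -9.0 turn 0.02
display_tray [([0.5957, 0.2599, -0.0039], 0.88), ([0.7647, 0.1799, 0.0003], 0.29)]
sign_board [([0.5756, -0.0068, 0.0018], 0.73)]
sign1 [([0.5265, 0.1795, 0.0043], 0.95), ([0.5179, 0.3236, 0.0056], 0.68)]
doughnut1 [([0.6103, 0.3598, 0.004], 0.91), ([0.6255, 0.2698, 0.0031], 0.84)]
handle 1674 0.0772043794303661 (array([ 0.4248, -0.2169]), np.float64(85.53)) [ 0.40990951 -0.27780852  0.05529877] [ 0.43615196 -0.16231354  0.080502  ]
carry rim ((616.7028198242188, -232.14295959472656), (314.5491943359375, 251.18577575683594), 84.24197387695312)
disp rim ((612.912841796875, 263.79278564453125), (260.3616027832031, 304.5653991699219), 5.250925064086914)
board 5047 0.01131315095098906 ((593.1148681640625, -3.5736923217773438), (90.13346099853516, 255.47097778320312), 88.37862396240234)
card top 725 0.08555647907811653 (array([0.5141, 0.3197]), np.float64(90.7)) ((514.4292602539062, 319.84869384765625), (11.676461219787598, 65.63248443603516), 0.7174079418182373)
card top 609 0.08537593439810692 (array([0.5228, 0.1841]), np.float64(96.03)) ((522.9722290039062, 183.37060546875), (11.134740829467773, 69.62104034423828), 5.882079601287842)
```

View pics/w2.png

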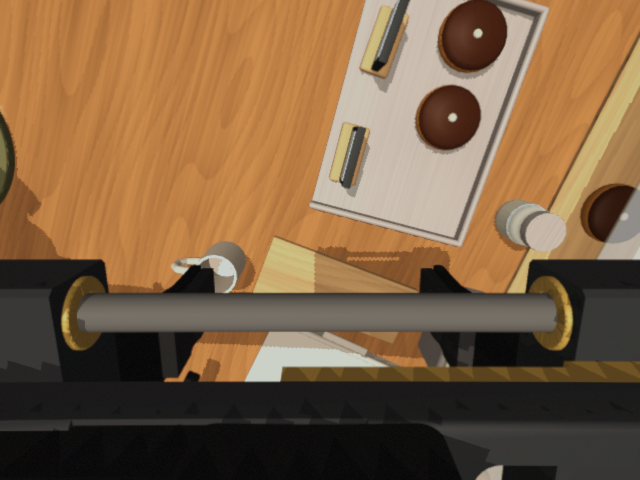

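```bash
python3 -c "
from h import *
plan(.523,.183,.07,96)"
```

```text
now [0.4968 0.135  0.4112] yaw 110.1 tilt 0.02 t=4.4 -> tx 36.2 ty 41.1 tz 341.1 turn 2.81
```

```bash
python3 -m crank '[{"tx":15,"ty":15,"tz":55,"turn":1.4},{"tx":30,"ty":30,"tz":110,"turn":2.8},{"tx":36,"ty":41,"tz":165,"turn":2.8},{"tx":36,"ty":41,"tz":220,"turn":2.8},{"tx":36,"ty":41,"tz":240,"turn":2.8}]'
python3 -c "
from h import *
plan(.523,.183,.07,96)"
```

```text
time: 5.05
position: [0.5209, 0.1828, 0.168]
tool_rot: [-2.097, -2.335, 0.007]
ft_force: [-0.0, 0.3, -0.2]
grip_width: 0.999
grip_force: 0.0
 now [0.5209 0.1828 0.168 ] yaw 96.2 tilt 0.31 t=5.0 -> tx 0.1 ty 2.6 tz 98.0 turn 0.03
```

```bash
python3 -m crank '[{"tx":0,"ty":0,"tz":40,"turn":0},{"tx":0,"ty":0,"tz":80,"turn":0},{"tx":0,"ty":0,"tz":100,"turn":0},{"tx":0,"ty":0,"tz":100,"turn":0}]'
python3 -m crank '[{"tx":0,"ty":0,"tz":0,"turn":0},{"tx":0,"ty":0,"tz":0,"turn":0},{"tx":0,"ty":0,"tz":0,"turn":0},{"tx":0,"ty":0,"tz":0,"turn":0},{"tx":0,"ty":0,"tz":0,"turn":0}]' 0 20
python3 -m crank '[{"tx":0,"ty":0,"tz":-20,"turn":0},{"tx":0,"ty":0,"tz":-50,"turn":0},{"tx":0,"ty":0,"tz":-70,"turn":0},{"tx":0,"ty":0,"tz":-70,"turn":0}]'
python3 -c "
from h import *
plan(.635,-.004,.14,90)"
```

```text
time: 5.55
position: [0.5226, 0.1839, 0.0711]
tool_rot: [-2.098, -2.337, 0.001]
ft_force: [-0.7, -0.2, -0.8]
grip_width: 1.0
grip_force: 0.0
time: 6.18
position: [0.5226, 0.1843, 0.0713]
tool_rot: [2.098, 2.338, 0.0]
ft_force: [-0.1, -0.0, -0.2]
grip_width: 0.515
grip_force: 0.0
time: 6.68
position: [0.5239, 0.1848, 0.1434]
tool_rot: [2.096, 2.336, 0.005]
ft_force: [-0.0, 0.4, -0.5]
grip_width: 0.064
grip_force: 0.0
 now [0.5239 0.1848 0.1434] yaw 96.2 tilt 0.24 t=6.7 -> tx -199.6 ty 90.0 tz 3.8 turn 1.24
```

```bash
python3 -m crank '[{"tx":0,"ty":0,"tz":0,"turn":0},{"tx":0,"ty":0,"tz":0,"turn":0},{"tx":0,"ty":0,"tz":0,"turn":0},{"tx":0,"ty":0,"tz":0,"turn":0},{"tx":0,"ty":0,"tz":0,"turn":0}]' 87
python3 - <<'E'
from h import *
P2=cloud('wrist')[1].reshape(-1,3); P2=P2[np.isfinite(P2[:,0])]
for (x,y) in [(.515,.321),(.525,.185)]:
    C=P2[(abs(P2[:,0]-x)<.05)&(abs(P2[:,1]-y)<.06)&(P2[:,2]>.078)&(P2[:,2]<.1)]; print(len(C),cv2.minAreaRect(C[:,:2].astype(np.float32)*1000) if len(C) else '')
im,P=cloud('top'); C=P.reshape(-1,3)
print([(np.round(r['xyz'],4).tolist(),round(r['confidence'],2)) for r in ctrl.mark_of('wrist','sign1')])
plan(.523,.183,.07,96)
E
```

```text
time: 7.3
position: [0.5225, 0.1843, 0.141]
tool_rot: [-2.098, -2.338, 0.0]
ft_force: [0.0, 0.1, 0.8]
grip_width: 0.549
grip_force: 0.0
1164 ((514.8915405273438, 297.2597961425781), (10.962590217590332, 20.317787170410156), 0.6260805130004883)
1988 ((522.370361328125, 192.67965698242188), (10.640676498413086, 51.46153259277344), 5.892624378204346)
[([0.5144, 0.3267, 0.0056], 0.86), ([0.5255, 0.1836, 0.0061], 0.6)]
 now [0.5226 0.1843 0.1412] yaw 96.2 tilt 0.00 t=7.5 -> tx -1.4 ty 0.3 tz 71.2 turn 0.04
```

```bash
Z='{"tx":0,"ty":0,"tz":0,"turn":0}'
python3 -m crank '[{"tx":0,"ty":0,"tz":30,"turn":0},{"tx":0,"ty":0,"tz":60,"turn":0},{"tx":0,"ty":0,"tz":71,"turn":0},{"tx":0,"ty":0,"tz":71,"turn":0}]' 50
python3 -m crank '[{"tx":0,"ty":0,"tz":0,"turn":0},{"tx":0,"ty":0,"tz":0,"turn":0},{"tx":0,"ty":0,"tz":0,"turn":0},{"tx":0,"ty":0,"tz":0,"turn":0},{"tx":0,"ty":0,"tz":0,"turn":0}]' 0 20
python3 -m crank '[{"tx":0,"ty":0,"tz":0,"turn":0},{"tx":0,"ty":0,"tz":0,"turn":0},{"tx":0,"ty":0,"tz":0,"turn":0}]' 0 20
```

```text
time: 7.95
position: [0.5223, 0.1843, 0.0699]
tool_rot: [-2.097, -2.338, 0.001]
ft_force: [-0.8, 0.0, 0.6]
grip_width: 0.577
grip_force: 0.0
time: 8.57
position: [0.5227, 0.1842, 0.0703]
tool_rot: [2.098, 2.338, 0.0]
ft_force: [-0.5, -0.1, -1.2]
grip_width: 0.109
grip_force: 20.0
time: 8.95
position: [0.5226, 0.1842, 0.0701]
tool_rot: [-2.098, -2.338, 0.0]
ft_force: [0.3, 0.1, -0.3]
grip_width: 0.114
grip_force: 20.0
```

```bash
python3 -m crank '[{"tx":0,"ty":0,"tz":-30,"turn":0},{"tx":0,"ty":0,"tz":-60,"turn":0},{"tx":-20,"ty":10,"tz":-70,"turn":0},{"tx":-60,"ty":30,"tz":-70,"turn":0.5},{"tx":-100,"ty":50,"tz":-70,"turn":1}]'
python3 -c "
from h import *
plan(.632,-.005,.14,88.4)"
```

```text
time: 9.57
position: [0.5844, 0.0866, 0.1394]
tool_rot: [2.202, 2.24, -0.002]
ft_force: [1.0, -0.6, -0.7]
grip_width: 0.116
grip_force: 20.0
 now [0.5844 0.0866 0.1394] yaw 91.0 tilt 0.09 t=9.6 -> tx -92.4 ty 46.1 tz -0.5 turn 0.51
```

```bash
python3 -m crank '[{"tx":-40,"ty":20,"tz":0,"turn":0.2},{"tx":-75,"ty":38,"tz":0,"turn":0.5},{"tx":-91,"ty":46,"tz":0,"turn":0.5},{"tx":-91,"ty":46,"tz":0,"turn":0.5},{"tx":-91,"ty":46,"tz":0,"turn":0.5}]'
python3 - <<'E'
from h import *
plan(.632,-.005,.0775,88.4)
im,P=cloud('wrist'); save(im,'w3.png')
A=P.reshape(-1,3); A=A[np.isfinite(A[:,0])]
B=A[(abs(A[:,2]-.0115)<.004)&(abs(A[:,1])<.07)&(A[:,0]>.45)&(A[:,0]<.72)]; print(np.percentile(B,[1,99],axis=0).round(4), np.median(B[:,2]))
E
```

```text
time: 10.2
position: [0.6303, 0.0024, 0.1399]
tool_rot: [-2.243, -2.198, -0.0]
ft_force: [-0.4, 1.1, -0.4]
grip_width: 0.114
grip_force: 20.0
 now [0.6303 0.0024 0.1399] yaw 88.8 tilt 0.09 t=10.2 -> tx -7.4 ty 1.9 tz 62.4 turn 0.09
[[ 0.468  -0.0335  0.0093]
 [ 0.7149  0.0423  0.0133]] 0.01152557140381616
```

View pics/w3.png

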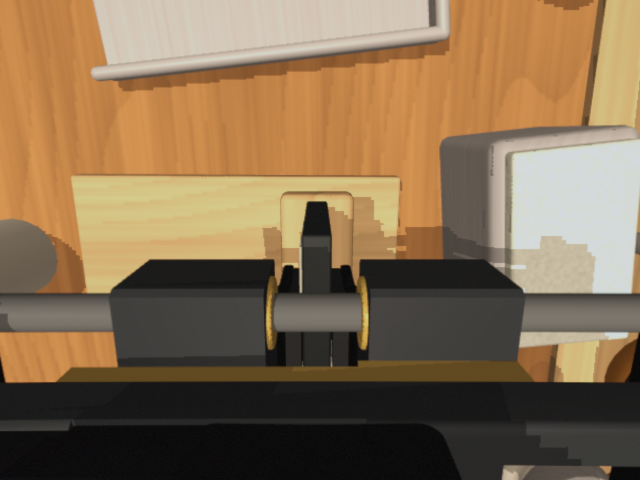

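```bash
python3 -m crank '[{"tx":-6,"ty":2,"tz":20,"turn":0},{"tx":-6,"ty":2,"tz":45,"turn":0},{"tx":-6,"ty":2,"tz":57,"turn":0},{"tx":-6,"ty":2,"tz":63,"turn":0},{"tx":-6,"ty":2,"tz":63,"turn":0}]'
python3 -m crank '[{"tx":0,"ty":0,"tz":0,"turn":0},{"tx":0,"ty":0,"tz":0,"turn":0},{"tx":0,"ty":0,"tz":0,"turn":0},{"tx":0,"ty":0,"tz":0,"turn":0},{"tx":0,"ty":0,"tz":0,"turn":0}]' 50
python3 -m crank '[{"tx":0,"ty":0,"tz":-30,"turn":0},{"tx":0,"ty":0,"tz":-70,"turn":0},{"tx":10,"ty":0,"tz":-90,"turn":0},{"tx":60,"ty":-20,"tz":-90,"turn":0},{"tx":110,"ty":-40,"tz":-90,"turn":0}]' 50
python3 -c "
from h import *
plan(.514,.320,.13,90.7)"
```

```text
time: 10.88
position: [0.6332, -0.0054, 0.0774]
tool_rot: [2.246, 2.197, 0.001]
ft_force: [-0.6, 0.5, -0.8]
grip_width: 0.114
grip_force: 20.0
time: 11.5
position: [0.6329, -0.0058, 0.0772]
tool_rot: [2.246, 2.196, -0.0]
ft_force: [0.3, 0.2, 0.3]
grip_width: 0.55
grip_force: 0.0
time: 12.12
position: [0.5947, 0.1067, 0.1671]
tool_rot: [-2.247, -2.195, -0.001]
ft_force: [0.3, 1.2, 0.2]
grip_width: 0.576
grip_force: 0.0
 now [0.5947 0.1067 0.1671] yaw 88.6 tilt 0.03 t=12.1 -> tx 211.3 ty -85.7 tz 37.2 turn -0.41
```

```bash
python3 -m crank '[{"tx":55,"ty":-22,"tz":0,"turn":-0.4},{"tx":110,"ty":-44,"tz":0,"turn":-0.4},{"tx":165,"ty":-66,"tz":0,"turn":-0.4},{"tx":211,"ty":-86,"tz":0,"turn":-0.4},{"tx":211,"ty":-86,"tz":20,"turn":-0.4}]' 50
python3 -m crank '[{"tx":0,"ty":0,"tz":0,"turn":0},{"tx":0,"ty":0,"tz":0,"turn":0}]'
python3 -c "
from h import *
plan(.514,.321,.07,90.7)"
```

```text
time: 12.75
position: [0.5108, 0.3252, 0.1485]
tool_rot: [-2.195, -2.244, -0.007]
ft_force: [-0.1, -1.1, -0.3]
grip_width: 0.574
grip_force: 0.0
time: 13.0
position: [0.515, 0.3165, 0.1469]
tool_rot: [2.21, 2.232, -0.002]
ft_force: [0.6, -1.4, -0.6]
grip_width: 0.575
grip_force: 0.0
 now [0.515  0.3165 0.1469] yaw 90.6 tilt 0.06 t=13.0 -> tx 4.6 ty -0.9 tz 76.9 turn -0.03
```

```bash
python3 -m crank '[{"tx":0,"ty":0,"tz":30,"turn":0},{"tx":0,"ty":0,"tz":60,"turn":0},{"tx":3,"ty":-1,"tz":77,"turn":0},{"tx":3,"ty":-1,"tz":77,"turn":0}]'
python3 -m crank '[{"tx":0,"ty":0,"tz":0,"turn":0},{"tx":0,"ty":0,"tz":0,"turn":0},{"tx":0,"ty":0,"tz":0,"turn":0},{"tx":0,"ty":0,"tz":0,"turn":0},{"tx":0,"ty":0,"tz":0,"turn":0}]' 0 20
python3 -m crank '[{"tx":0,"ty":0,"tz":0,"turn":0},{"tx":0,"ty":0,"tz":0,"turn":0}]'
python3 -m crank '[{"tx":0,"ty":0,"tz":-30,"turn":0},{"tx":0,"ty":0,"tz":-60,"turn":0},{"tx":-40,"ty":0,"tz":-70,"turn":0.4},{"tx":-100,"ty":0,"tz":-70,"turn":0.4},{"tx":-155,"ty":0,"tz":-70,"turn":0.4}]'
python3 -c "
from h import *
plan(.529,-.002,.14,88.4)"
```

```text
time: 13.5
position: [0.5128, 0.3203, 0.0694]
tool_rot: [-2.208, -2.234, 0.003]
ft_force: [0.1, 0.3, 0.8]
grip_width: 0.578
grip_force: 0.0
time: 14.12
position: [0.5133, 0.321, 0.0703]
tool_rot: [2.208, 2.235, 0.0]
ft_force: [-0.3, -0.4, 0.3]
grip_width: 0.113
grip_force: 20.0
time: 14.38
position: [0.513, 0.3208, 0.0699]
tool_rot: [-2.208, -2.235, 0.001]
ft_force: [0.3, -0.5, -1.1]
grip_width: 0.111
grip_force: 20.0
time: 15.0
position: [0.5149, 0.1642, 0.1403]
tool_rot: [2.245, 2.196, -0.0]
ft_force: [0.4, -0.3, -0.1]
grip_width: 0.114
grip_force: 20.0
 now [0.5149 0.1642 0.1403] yaw 88.7 tilt 0.04 t=15.0 -> tx -165.9 ty 17.7 tz 0.3 turn 0.07
```

```bash
python3 -m crank '[{"tx":-55,"ty":6,"tz":0,"turn":0},{"tx":-110,"ty":12,"tz":0,"turn":0},{"tx":-155,"ty":18,"tz":0,"turn":0},{"tx":-166,"ty":18,"tz":0,"turn":0},{"tx":-166,"ty":18,"tz":0,"turn":0}]'
python3 -m crank '[{"tx":0,"ty":0,"tz":0,"turn":0}]'
python3 -c "
from h import *
plan(.529,-.002,.0775,88.4)"
```

```text
time: 15.62
position: [0.5291, -0.0006, 0.1401]
tool_rot: [-2.247, -2.194, 0.0]
ft_force: [0.2, 1.7, -0.7]
grip_width: 0.114
grip_force: 20.0
time: 15.75
position: [0.5292, 0.0018, 0.1403]
tool_rot: [-2.243, -2.199, -0.001]
ft_force: [-0.3, -0.1, -1.1]
grip_width: 0.112
grip_force: 20.0
 now [0.5292 0.0018 0.1403] yaw 88.9 tilt 0.05 t=15.8 -> tx -3.9 ty -0.1 tz 62.8 turn 0.09
```

```bash
python3 -m crank '[{"tx":-3,"ty":0,"tz":20,"turn":0},{"tx":-3,"ty":0,"tz":45,"turn":0},{"tx":-3,"ty":0,"tz":57,"turn":0},{"tx":-3,"ty":0,"tz":63,"turn":0},{"tx":-3,"ty":0,"tz":63,"turn":0}]'
python3 -m crank '[{"tx":0,"ty":0,"tz":0,"turn":0},{"tx":0,"ty":0,"tz":0,"turn":0},{"tx":0,"ty":0,"tz":0,"turn":0},{"tx":0,"ty":0,"tz":0,"turn":0},{"tx":0,"ty":0,"tz":0,"turn":0}]' 50
python3 -m crank '[{"tx":0,"ty":0,"tz":-30,"turn":0},{"tx":0,"ty":0,"tz":-70,"turn":0},{"tx":-50,"ty":-20,"tz":-110,"turn":0},{"tx":-100,"ty":-40,"tz":-110,"turn":0},{"tx":-155,"ty":-60,"tz":-110,"turn":0}]' 50
python3 -m crank '[{"tx":-50,"ty":-20,"tz":0,"turn":0},{"tx":-87,"ty":-43,"tz":0,"turn":0.6},{"tx":-87,"ty":-43,"tz":0,"turn":0.6},{"tx":-87,"ty":-43,"tz":0,"turn":0.6},{"tx":-87,"ty":-43,"tz":0,"turn":0.6}]' 50
python3 - <<'E'
from h import *
plan(.4225,-.2455,.067,85.5)
im,P=cloud('top'); save(cv2.resize(im[160:330,150:480],None,fx=2.4,fy=2.4,interpolation=cv2.INTER_CUBIC),'t2.png')
for q in ['doughnut1','sign1','server','server_grip']:
    print(q,[(np.round(r['xyz'],4).tolist(),round(r['confidence'],2)) for r in ctrl.mark_of('top',q)][:4])
im,P=cloud('wrist');A=P.reshape(-1,3); A=A[np.isfinite(A[:,0])]
H=A[(A[:,2]>.068)&(A[:,2]<.09)&(abs(A[:,0]-.42)<.06)&(A[:,1]<-.1)&(A[:,1]>-.35)]; print(len(H),H[:,:2].mean(0) if len(H) else '',cv2.minAreaRect(H[:,:2].astype(np.float32)*1000) if len(H) else '')
E
```

```text
time: 16.38
position: [0.5294, -0.0028, 0.0774]
tool_rot: [-2.245, -2.197, -0.0]
ft_force: [0.5, 1.1, -0.8]
grip_width: 0.114
grip_force: 20.0
time: 17.0
position: [0.5293, -0.0034, 0.0773]
tool_rot: [2.246, 2.196, -0.0]
ft_force: [0.8, -0.8, -0.0]
grip_width: 0.543
grip_force: 0.0
time: 17.62
position: [0.4655, -0.1585, 0.1883]
tool_rot: [2.244, 2.195, 0.001]
ft_force: [-0.1, -1.0, -0.6]
grip_width: 0.573
grip_force: 0.0
time: 18.25
position: [0.4217, -0.2415, 0.1873]
tool_rot: [2.3, 2.14, 0.001]
ft_force: [-0.7, 0.1, 0.2]
grip_width: 0.575
grip_force: 0.0
 now [ 0.4217 -0.2415  0.1873] yaw 85.9 tilt 0.02 t=18.2 -> tx -3.9 ty 1.0 tz 120.3 turn 0.08
doughnut1 [([0.6189, 0.3601, 0.007], 0.76), ([0.6213, 0.2668, 0.0038], 0.58)]
sign1 [([0.6327, -0.0032, 0.0101], 0.65), ([0.5314, -0.0039, 0.0133], 0.64)]
server []
server_grip [([0.7547, 0.0112, 0.002], 0.72), ([0.4343, 0.5856, 0.0016], 0.5), ([0.418, -0.2452, 0.0657], 0.46)]
4832 [ 0.42357608 -0.21420892] ((423.4330749511719, -217.05038452148438), (109.25792694091797, 17.979963302612305), 85.74491882324219)
```

View pics/t2.png

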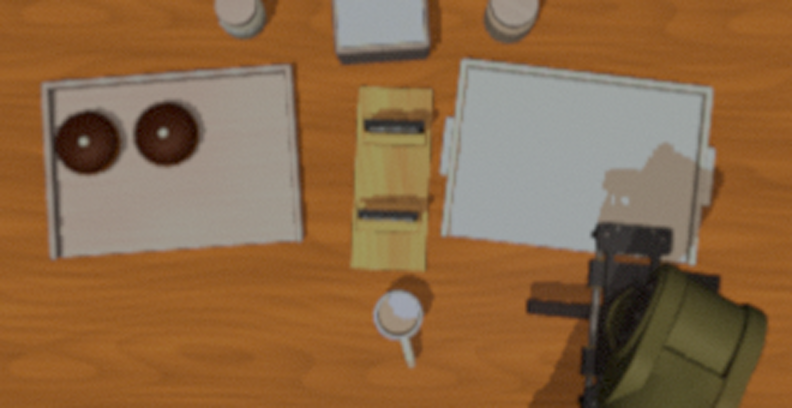

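```bash
python3 -m crank '[{"tx":-2,"ty":-1,"tz":40,"turn":0},{"tx":-2,"ty":-1,"tz":85,"turn":0},{"tx":-2,"ty":-1,"tz":112,"turn":0},{"tx":-2,"ty":-1,"tz":120,"turn":0},{"tx":-2,"ty":-1,"tz":120,"turn":0}]' 50
python3 -m crank '[{"tx":0,"ty":0,"tz":0,"turn":0},{"tx":0,"ty":0,"tz":0,"turn":0},{"tx":0,"ty":0,"tz":0,"turn":0},{"tx":0,"ty":0,"tz":0,"turn":0},{"tx":0,"ty":0,"tz":0,"turn":0}]' 0 40
cat > fit.py <<'E'
from h import *
from scipy.optimize import least_squares
def fit(P,c):
    A=P.reshape(-1,3); A=A[np.isfinite(A[:,0])]
    A=A[(abs(A[:,0]-c[0])<.13)&(abs(A[:,1]-c[1])<.175)&(A[:,2]>.015)&(A[:,2]<.026)][:,:2]
    def loc(p):
        d=A-p[:2]; cs,sn=np.cos(p[2]),np.sin(p[2]); return d@np.array([[cs,-sn],[sn,cs]])
    def f(p):
        q=loc(p); s=np.hypot(abs(q[:,1])-.147,np.maximum(abs(q[:,0])-.105,0)); b=np.hypot(q[:,0]-.102,np.maximum(abs(q[:,1])-.15,0))
        return np.minimum(s,b)
    best=min((least_squares(f,[*c,a],loss='soft_l1',f_scale=.002) for a in np.radians([-6,-3,0,3,6])),key=lambda r:r.cost)
    p=best.x; r=f(p); print('pose',p[:2].round(4),'yaw %.2f'%np.degrees(p[2]),len(A),'in4mm %.2f'%(r<.004).mean())
if __name__=='__main__':
    T=np.load('topP.npy')
    for n,c in [('disp',(.592,.262)),('carry',(.601,-.229))]: fit(T,c)
    fit(np.load('w1P.npy'),(.601,-.229)); fit(np.load('w2P.npy'),(.592,.262))
    fit(np.load('sceneP.npy'),(.601,-.229)); fit(np.load('sceneP.npy'),(.592,.262))
    plan(.4215,-.243,.067,85.7)
E
python3 fit.py
```

```text
time: 19.18
position: [0.4199, -0.2449, 0.0675]
tool_rot: [-2.303, -2.137, -0.0]
ft_force: [-0.4, 0.5, 0.2]
grip_width: 0.576
grip_force: 0.0
time: 19.8
position: [0.4199, -0.245, 0.0675]
tool_rot: [2.303, 2.136, 0.0]
ft_force: [0.4, 1.0, 1.7]
grip_width: 0.203
grip_force: 40.0
pose [0.5918 0.2545] yaw 5.12 1000 in4mm 0.45
pose [ 0.6015 -0.2301] yaw -5.63 644 in4mm 0.62
pose [ 0.5988 -0.2263] yaw -5.87 3764 in4mm 0.81
pose [0.5897 0.2595] yaw 5.34 5824 in4mm 0.49
pose [ 0.6017 -0.2279] yaw -5.73 627 in4mm 0.55
pose [0.5895 0.2586] yaw 5.46 700 in4mm 0.31
 now [ 0.4199 -0.245   0.0675] yaw 85.7 tilt 0.03 t=19.8 -> tx 2.1 ty 1.5 tz 0.5 turn 0.00
```

```bash
python3 -m crank '[{"tx":0,"ty":0,"tz":-40,"turn":0},{"tx":0,"ty":0,"tz":-100,"turn":0},{"tx":0,"ty":0,"tz":-150,"turn":-2},{"tx":10,"ty":0,"tz":-180,"turn":-4},{"tx":20,"ty":0,"tz":-180,"turn":-6}]'
python3 -m crank '[{"tx":0,"ty":0,"tz":0,"turn":-2},{"tx":0,"ty":0,"tz":0,"turn":-4},{"tx":0,"ty":0,"tz":0,"turn":-6},{"tx":0,"ty":0,"tz":0,"turn":-8},{"tx":0,"ty":0,"tz":0,"turn":-10}]'
cat >> h.py <<'E'
def dn(P,c=(.59,.26),w=(.13,.16),z=(.022,.05)):
    A=P.reshape(-1,3); A=A[np.isfinite(A[:,0])]
    A=A[(abs(A[:,0]-c[0])<w[0])&(abs(A[:,1]-c[1])<w[1])&(A[:,2]>z[0])&(A[:,2]<z[1])]
    if len(A)<20: print('none'); return
    for k in range(4):
        if len(A)<60: break
        from scipy.spatial import cKDTree
        n=cKDTree(A[:,:2]).query_ball_point(A[:,:2],.03,return_length=True)
        s=A[n.argmax(),:2]
        for _ in range(5):
            B=A[np.hypot(*(A[:,:2]-s).T)<.045]; 
            s=np.array(cv2.minEnclosingCircle(np.float32(B[:,:2])*1000)[0])/1000*.5+B[:,:2].mean(0)*.5
        print('  dn',s.round(4),len(B),'top %.4f'%np.percentile(B[:,2],97),'r %.1f'%(np.percentile(np.hypot(*(B[:,:2]-s).T),97)*1000))
        A=A[np.hypot(*(A[:,:2]-s).T)>.05]
E
python3 - <<'E'
from fit import *
im,P=cloud('top'); dn(P)
Q=P.copy(); 
for c in [(.617,.361),(.624,.268)]: Q[np.hypot(Q[...,0]-c[0],Q[...,1]-c[1])<.05]=np.nan
fit(Q,(.591,.26))
P=np.load('w2P.npy'); Q=P.copy(); dn(P,z=(.03,.05))
for c in [(.617,.361),(.624,.268)]: Q[np.hypot(Q[...,0]-c[0],Q[...,1]-c[1])<.05]=np.nan
Q[(Q[...,0]<.56)&(Q[...,1]<.39)&(Q[...,1]>.13)]=np.nan
fit(Q,(.591,.26))
plan(.43,.20,.20,185)
E
```

```text
time: 20.42
position: [0.4223, -0.2252, 0.2497]
tool_rot: [1.662, 2.661, -0.0]
ft_force: [0.3, 0.1, -2.5]
grip_width: 0.2
grip_force: 40.0
time: 21.05
position: [0.4205, -0.2246, 0.2464]
tool_rot: [-0.381, -3.117, -0.001]
ft_force: [0.0, 0.1, -2.1]
grip_width: 0.205
grip_force: 40.0
  dn [0.6124 0.3566] 578 top 0.0447 r 38.3
  dn [0.624  0.2617] 590 top 0.0453 r 38.7
  dn [0.6626 0.3886] 89 top 0.0306 r 41.5
  dn [0.68   0.1318] 98 top 0.0319 r 44.1
pose [0.5929 0.2548] yaw 5.07 522 in4mm 0.86
  dn [0.6098 0.3614] 3548 top 0.0417 r 36.9
  dn [0.6219 0.2675] 3151 top 0.0417 r 37.4
  dn [0.5123 0.315 ] 80 top 0.0494 r 34.8
pose [0.5898 0.2612] yaw 5.00 3395 in4mm 0.92
 now [ 0.4206 -0.2246  0.2465] yaw 166.3 tilt 0.11 t=21.1 -> tx 91.0 ty 414.8 tz 46.9 turn -3.73
```

```bash
python3 -m crank '[{"tx":0,"ty":55,"tz":0,"turn":-1},{"tx":-5,"ty":110,"tz":0,"turn":-2},{"tx":-5,"ty":165,"tz":0,"turn":-3},{"tx":-5,"ty":220,"tz":0,"turn":-3.7},{"tx":5,"ty":275,"tz":0,"turn":-3.7}]'
python3 - <<'E'
from h import *
plan(.405,.2485,.12,185)
E
```

```text
time: 21.72
position: [0.4842, 0.0443, 0.2468]
tool_rot: [0.111, -3.139, -0.0]
ft_force: [1.2, -0.2, -1.9]
grip_width: 0.202
grip_force: 40.0
 now [0.4842 0.0443 0.2468] yaw -175.9 tilt 0.03 t=21.7 -> tx 64.5 ty 209.3 tz 126.9 turn -0.19
```

```bash
python3 -m crank '[{"tx":20,"ty":55,"tz":20,"turn":-0.2},{"tx":40,"ty":110,"tz":60,"turn":-0.2},{"tx":60,"ty":165,"tz":100,"turn":-0.2},{"tx":65,"ty":205,"tz":127,"turn":-0.2},{"tx":65,"ty":209,"tz":127,"turn":-0.2}]'
python3 -m crank '[{"tx":0,"ty":0,"tz":0,"turn":0},{"tx":0,"ty":0,"tz":0,"turn":0}]'
python3 - <<'E'
from h import *
plan(.405,.2485,.0685,185)
im,P=cloud('scene'); save(cv2.resize(im[150:280,300:480],None,fx=4,fy=4,interpolation=cv2.INTER_CUBIC),'s2.png')
im,P=cloud('top'); dn(P-np.array([.0025,-.006,.003]))
E
```

```text
time: 22.35
position: [0.3997, 0.2494, 0.1177]
tool_rot: [0.15, -3.132, -0.002]
ft_force: [-0.6, -0.1, -1.3]
grip_width: 0.204
grip_force: 39.9
time: 22.6
position: [0.4052, 0.2451, 0.1208]
tool_rot: [-0.138, 3.137, -0.001]
ft_force: [0.9, -0.0, -1.6]
grip_width: 0.201
grip_force: 39.9
 now [0.4052 0.2451 0.1208] yaw -175.0 tilt 0.08 t=22.6 -> tx -0.0 ty 3.4 tz 52.2 turn 0.00
  dn [0.6097 0.3614] 570 top 0.0421 r 38.2
  dn [0.6211 0.2677] 586 top 0.0420 r 38.8
  dn [0.5205 0.2527] 72 top 0.0499 r 41.2
  dn [0.6862 0.1475] 57 top 0.0298 r 42.8
```

View pics/s2.png

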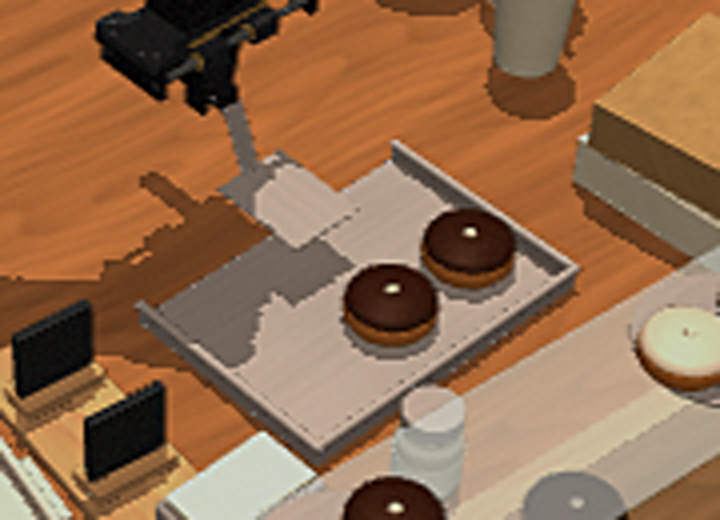

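```bash
python3 -m crank '[{"tx":0,"ty":3,"tz":25,"turn":0},{"tx":0,"ty":3,"tz":45,"turn":0},{"tx":0,"ty":3,"tz":51,"turn":0},{"tx":0,"ty":3,"tz":52,"turn":0},{"tx":0,"ty":3,"tz":52,"turn":0}]'
python3 -m crank '[{"tx":0,"ty":0,"tz":1,"turn":0},{"tx":0,"ty":0,"tz":1,"turn":0}]'
python3 -c "
from h import *
plan(.405,.2485,.0685,185);print(st()['ft_force'])"
```

```text
time: 23.32
position: [0.4047, 0.2493, 0.0691]
tool_rot: [-0.141, 3.137, -0.0]
ft_force: [-1.9, -0.4, 0.6]
grip_width: 0.206
grip_force: 40.0
time: 23.58
position: [0.4043, 0.2494, 0.0681]
tool_rot: [-0.142, 3.137, -0.001]
ft_force: [-1.9, -2.2, 5.8]
grip_width: 0.203
grip_force: 40.0
 now [0.4043 0.2494 0.0681] yaw -174.8 tilt 0.07 t=23.6 -> tx -0.6 ty -1.0 tz -0.4 turn 0.04
[-1.94979319 -2.24207831  5.76080217]
```

```bash
python3 -m crank '[{"tx":-15,"ty":-1,"tz":0,"turn":0},{"tx":-30,"ty":-1,"tz":0,"turn":0},{"tx":-45,"ty":-1,"tz":0,"turn":0},{"tx":-60,"ty":-1,"tz":0,"turn":0},{"tx":-75,"ty":-1,"tz":0,"turn":0}]'
python3 - <<'E'
from h import *
im,P=cloud('top'); dn(P-np.array([.0025,-.006,.003]))
E
python3 -m crank '[{"tx":-15,"ty":0,"tz":0,"turn":0},{"tx":-28,"ty":0,"tz":0,"turn":0},{"tx":-40,"ty":0,"tz":0,"turn":0},{"tx":-52,"ty":0,"tz":0,"turn":0},{"tx":-60,"ty":0,"tz":0,"turn":0}]'
python3 - <<'E'
from h import *
im,P=cloud('top'); dn(P-np.array([.0025,-.006,.003])); s=st(); print(s['ft_force'])
plan(.590-.0485*.9962-.0003,.261-.0485*.0872+.0037,.0685,185)
E
```

```text
time: 24.2
position: [0.4785, 0.2563, 0.0685]
tool_rot: [0.144, -3.138, -0.001]
ft_force: [-6.0, -0.5, 8.9]
grip_width: 0.205
grip_force: 40.0
  dn [0.6508 0.2699] 607 top 0.0436 r 40.7
  dn [0.61   0.3615] 559 top 0.0424 r 38.2
  dn [0.6857 0.1459] 54 top 0.0289 r 42.7
  dn [0.5704 0.1112] 44 top 0.0293 r 43.5
time: 24.88
position: [0.5383, 0.2617, 0.0686]
tool_rot: [0.143, -3.138, -0.001]
ft_force: [-5.0, -0.6, 9.4]
grip_width: 0.203
grip_force: 40.0
  dn [0.6506 0.2698] 608 top 0.0448 r 40.7
  dn [0.6232 0.3599] 110 top 0.0390 r 36.9
  dn [0.6879 0.1507] 55 top 0.0273 r 41.6
  dn [0.6596 0.3914] 50 top 0.0282 r 41.6
[-2.97948981  1.32491409  6.91081885]
 now [0.5394 0.2617 0.0686] yaw -174.8 tilt 0.09 t=24.9 -> tx -1.9 ty -1.4 tz 0.1 turn 0.04
```

```bash
python3 -m crank '[{"tx":0,"ty":0,"tz":-5,"turn":0},{"tx":2,"ty":0,"tz":-14,"turn":0},{"tx":4,"ty":0,"tz":-24,"turn":0},{"tx":6,"ty":0,"tz":-34,"turn":0},{"tx":6,"ty":0,"tz":-40,"turn":0}]'
python3 - <<'E'
from h import *
im,P=cloud('scene'); save(cv2.resize(im[150:280,300:480],None,fx=4,fy=4,interpolation=cv2.INTER_CUBIC),'s3.png')
im,P=cloud('top'); dn(P-np.array([.0025,-.006,.003]),z=(.025,.1)); s=st(); print(s['ft_force'])
plan(.47,.05,.22,180)
E
```

```text
time: 25.55
position: [0.5324, 0.2602, 0.1082]
tool_rot: [-0.143, 3.137, -0.0]
ft_force: [-0.1, -0.6, -3.3]
grip_width: 0.199
grip_force: 40.0
  dn [0.6315 0.2665] 760 top 0.0834 r 43.7
  dn [0.6256 0.3515] 151 top 0.0412 r 33.0
  dn [0.5891 0.2967] 17 top 0.0491 r 11.0
  dn [0.6838 0.1352] 18 top 0.0299 r 35.5
[ 0.37974746  0.6786301  -3.127266  ]
 now [0.5329 0.2603 0.1082] yaw -174.8 tilt 0.10 t=25.6 -> tx 81.5 ty -203.7 tz -112.0 turn 1.04
```

View pics/s3.png

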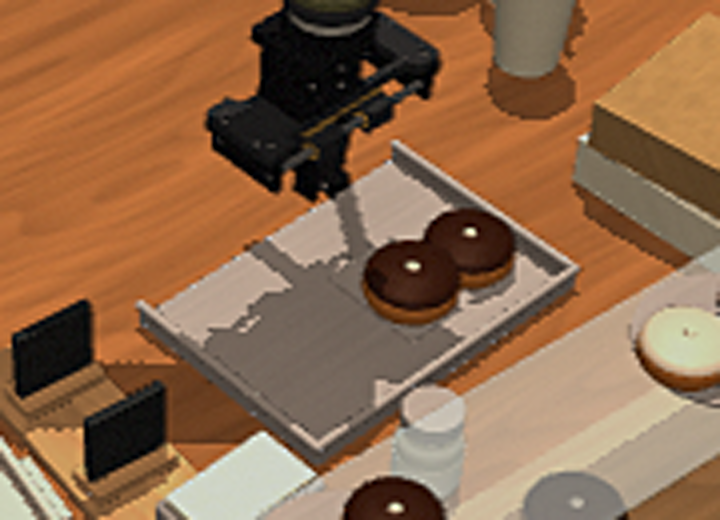

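```bash
python3 -m crank '[{"tx":0,"ty":0,"tz":-8,"turn":0},{"tx":0,"ty":0,"tz":-24,"turn":0},{"tx":0,"ty":-5,"tz":-46,"turn":0},{"tx":0,"ty":-15,"tz":-68,"turn":0},{"tx":0,"ty":-30,"tz":-84,"turn":0}]'
python3 -m crank '[{"tx":0,"ty":-22,"tz":-8,"turn":0.1},{"tx":0,"ty":-50,"tz":-10,"turn":0.3},{"tx":0,"ty":-85,"tz":-10,"turn":0.5},{"tx":0,"ty":-120,"tz":-10,"turn":0.7},{"tx":0,"ty":-155,"tz":-10,"turn":0.9}]'
python3 -m crank '[{"tx":0,"ty":-35,"tz":0,"turn":0.2},{"tx":0,"ty":-70,"tz":0,"turn":0.4},{"tx":0,"ty":-105,"tz":0,"turn":0.6},{"tx":0,"ty":-140,"tz":0,"turn":0.8},{"tx":0,"ty":-172,"tz":0,"turn":1}]'
python3 -m crank '[{"tx":0,"ty":-30,"tz":0,"turn":0.1},{"tx":0,"ty":-58,"tz":0,"turn":0.2},{"tx":0,"ty":-84,"tz":0,"turn":0.3},{"tx":0,"ty":-108,"tz":0,"turn":0.3},{"tx":0,"ty":-128,"tz":0,"turn":0.3}]'
python3 - <<'E'
from h import *
plan(.497,-.286,.12,174.2); print(st()['ft_force'])
E
```

```text
time: 26.28
position: [0.5356, 0.2301, 0.1938]
tool_rot: [-0.144, 3.136, 0.0]
ft_force: [-0.1, 0.4, -3.2]
grip_width: 0.205
grip_force: 40.0
time: 26.9
position: [0.5494, 0.074, 0.2027]
tool_rot: [-0.018, 3.14, -0.002]
ft_force: [-0.3, 0.0, -1.9]
grip_width: 0.205
grip_force: 40.0
time: 27.52
position: [0.5511, -0.0984, 0.2028]
tool_rot: [0.12, 3.138, -0.002]
ft_force: [0.4, 0.2, -3.7]
grip_width: 0.203
grip_force: 40.0
time: 28.15
position: [0.5415, -0.2253, 0.2015]
tool_rot: [0.159, 3.137, -0.0]
ft_force: [-0.1, 0.6, -2.3]
grip_width: 0.202
grip_force: 40.0
 now [ 0.5415 -0.2253  0.2015] yaw 174.2 tilt 0.02 t=28.1 -> tx 38.2 ty -64.9 tz 81.5 turn -0.00
[-0.05033843  0.55811819 -2.26970121]
```

```bash
python3 -m crank '[{"tx":6,"ty":-16,"tz":4,"turn":0},{"tx":14,"ty":-32,"tz":14,"turn":0},{"tx":24,"ty":-48,"tz":30,"turn":0},{"tx":33,"ty":-60,"tz":50,"turn":0},{"tx":38,"ty":-65,"tz":70,"turn":0}]'
python3 -m crank '[{"tx":0,"ty":0,"tz":18,"turn":0},{"tx":0,"ty":0,"tz":34,"turn":0},{"tx":0,"ty":0,"tz":46,"turn":0},{"tx":0,"ty":0,"tz":54,"turn":0},{"tx":0,"ty":0,"tz":57,"turn":0}]'
python3 - <<'E'
from h import *
im,P=cloud('scene'); save(cv2.resize(im[210:340,170:350],None,fx=4,fy=4,interpolation=cv2.INTER_CUBIC),'s4.png')
im,P=cloud('top'); dn(P-np.array([.0025,-.004,.003]),c=(.59,-.23),z=(.035,.065)); s=st(); print(s['ft_force'])
plan(.497,-.286,.069,174.2)
E
```

```text
time: 28.78
position: [0.4953, -0.2858, 0.1294]
tool_rot: [-0.161, -3.136, 0.0]
ft_force: [-0.2, -0.3, -2.6]
grip_width: 0.206
grip_force: 40.0
time: 29.4
position: [0.4975, -0.2843, 0.0739]
tool_rot: [-0.158, -3.138, -0.0]
ft_force: [-0.4, -0.8, -2.7]
grip_width: 0.204
grip_force: 40.0
  dn [ 0.6055 -0.2964] 544 top 0.0491 r 37.5
[ 0.04801133 -0.23956352 -3.41895446]
 now [ 0.4975 -0.2845  0.0742] yaw 174.2 tilt 0.01 t=29.5 -> tx 0.4 ty -1.5 tz 5.2 turn 0.00
```

View pics/s4.png

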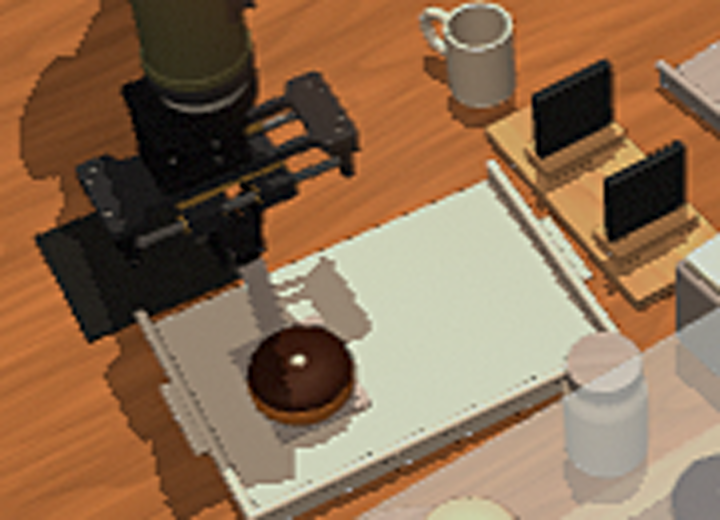

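```bash
python3 -m crank '[{"tx":0,"ty":0,"tz":3,"turn":0},{"tx":0,"ty":0,"tz":5,"turn":0},{"tx":0,"ty":0,"tz":5.5,"turn":0},{"tx":0,"ty":0,"tz":5.5,"turn":0}]'
python3 -m crank '[{"tx":0,"ty":0,"tz":0,"turn":0},{"tx":0,"ty":0,"tz":0,"turn":0},{"tx":0,"ty":0,"tz":0,"turn":0}]' 0 3
python3 -m crank '[{"tx":0,"ty":0,"tz":-2,"turn":0},{"tx":-1,"ty":0,"tz":-5,"turn":0},{"tx":-2,"ty":0,"tz":-9,"turn":0},{"tx":-3,"ty":0,"tz":-12,"turn":0},{"tx":-3,"ty":0,"tz":-12,"turn":0}]'
cat >> h.py <<'E'
def prof(P,c,yaw,z0=.012):
    """profile of the server+doughnut along the server axis from grip point c"""
    A=P.reshape(-1,3); A=A[np.isfinite(A[:,0])]; u=np.array([np.cos(np.radians(yaw)),np.sin(np.radians(yaw))])
    d=A[:,:2]-np.array(c); s=d@u; t=d@np.array([-u[1],u[0]])
    for a in np.arange(.0,.21,.02):
        B=A[(s>a)&(s<a+.02)]; tb=t[(s>a)&(s<a+.02)]
        C=B[abs(tb)<.008]; E=B[(abs(tb)>.026)&(abs(tb)<.034)]
        print('%3.0f'%(a*1000+10),'mid %.1f side %.1f'%(1000*np.nanmedian(C[:,2]) if len(C) else 0,1000*np.nanmedian(E[:,2]) if len(E) else 0),len(C),len(E),end='; ')
    print()
E
python3 - <<'E'
from h import *
s=st(); print(s['ft_force'],s['grip_force'],s['position'])
im,P=cloud('scene'); save(cv2.resize(im[210:340,170:350],None,fx=4,fy=4,interpolation=cv2.INTER_CUBIC),'s5.png')
im,P=cloud('top'); P=P-np.array([.0025,-.004,.003]); dn(P,c=(.59,-.23),z=(.035,.085)); prof(P,s['position'][:2],-5.8)
E
```

```text
time: 30.0
position: [0.4976, -0.2848, 0.0691]
tool_rot: [0.159, 3.137, -0.001]
ft_force: [-1.3, -0.5, -1.1]
grip_width: 0.198
grip_force: 40.0
time: 30.38
position: [0.4975, -0.2847, 0.0688]
tool_rot: [0.159, 3.137, -0.0]
ft_force: [-0.3, -0.2, -1.0]
grip_width: 0.206
grip_force: 3.0
time: 31.0
position: [0.5005, -0.2849, 0.0811]
tool_rot: [0.158, 3.137, -0.0]
ft_force: [1.2, -0.1, -1.3]
grip_width: 0.205
grip_force: 3.0
[ 1.18534407 -0.14521434 -1.29953012] 3.0000770829065004 [ 0.50054169 -0.2848999   0.08110255]
  dn [ 0.6049 -0.2965] 541 top 0.0488 r 37.6
 10 mid 466.9 side 464.6 79 157;  30 mid 455.7 side 449.9 59 111;  50 mid 15.7 side 15.5 24 30;  70 mid 36.0 side 14.5 48 38;  90 mid 43.9 side 38.4 39 48; 110 mid 44.4 side 40.4 40 41; 130 mid 40.7 side 31.3 41 35; 150 mid 5.1 side 3.4 28 34; 170 mid 4.2 side 4.4 38 40; 190 mid 8.9 side 8.7 42 39; 210 mid -2.4 side -2.6 31 29;
```

View pics/s5.png

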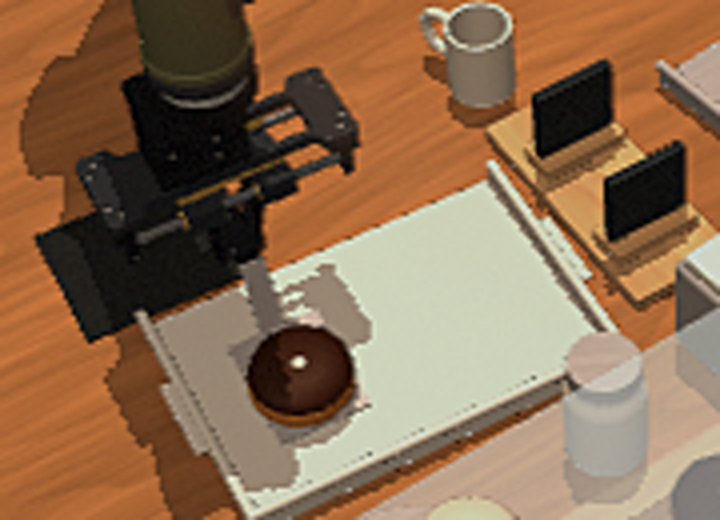

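```bash
python3 -m crank '[{"tx":-5,"ty":0,"tz":-8,"turn":0},{"tx":-12,"ty":0,"tz":-17,"turn":0},{"tx":-19,"ty":0,"tz":-27,"turn":0},{"tx":-26,"ty":0,"tz":-34,"turn":0},{"tx":-30,"ty":0,"tz":-39,"turn":0}]'
python3 - <<'E'
from h import *
s=st(); print(s['ft_force'],s['grip_force'],s['position'])
im,P=cloud('scene'); save(cv2.resize(im[210:340,170:350],None,fx=4,fy=4,interpolation=cv2.INTER_CUBIC),'s6.png')
im,P=cloud('top'); P=P-np.array([.0025,-.004,.003]); dn(P,c=(.59,-.23),z=(.035,.085)); prof(P,s['position'][:2],-5.8)
E
```

```text
time: 31.72
position: [0.5311, -0.288, 0.1204]
tool_rot: [0.158, 3.136, -0.0]
ft_force: [0.3, -0.3, -2.0]
grip_width: 0.205
grip_force: 3.0
[ 0.28065871 -0.26217938 -1.99610603] 2.9998858598264633 [ 0.53111078 -0.28797922  0.12038308]
  dn [ 0.6141 -0.2969] 574 top 0.0627 r 39.6
 10 mid 506.9 side 504.6 80 165;  30 mid 496.6 side 491.1 62 131;  50 mid 54.3 side 32.9 22 27;  70 mid 59.0 side 47.2 39 43;  90 mid 54.3 side 49.9 40 39; 110 mid 44.6 side 36.5 34 32; 130 mid 7.6 side 4.1 32 33; 150 mid 4.6 side 5.0 38 34; 170 mid 8.1 side 17.2 35 37; 190 mid -1.7 side -1.3 38 37; 210 mid -2.8 side -1.7 34 34;
```

```bash
python3 -m crank '[{"tx":-4,"ty":0,"tz":-3,"turn":0},{"tx":-8,"ty":0,"tz":-7,"turn":0},{"tx":-13,"ty":0,"tz":-11,"turn":0},{"tx":-13,"ty":0,"tz":-11,"turn":0},{"tx":-13,"ty":0,"tz":-11,"turn":0}]'
python3 - <<'E'
from h import *
s=st(); print(s['ft_force'],s['grip_force'],s['position'])
im,P=cloud('scene'); save(cv2.resize(im[210:340,170:350],None,fx=4,fy=4,interpolation=cv2.INTER_CUBIC),'s6.png')
im,P=cloud('top'); P=P-np.array([.0025,-.004,.003]); dn(P,c=(.59,-.23),z=(.035,.085)); prof(P,s['position'][:2],-5.8)
E
```

```text
time: 32.45
position: [0.5432, -0.2892, 0.1307]
tool_rot: [0.159, 3.137, -0.0]
ft_force: [-0.3, 0.3, -1.0]
grip_width: 0.206
grip_force: 3.0
[-0.25403071  0.25265398 -0.98451832] 2.999984865600709 [ 0.54319939 -0.289211    0.13072382]
  dn [ 0.6273 -0.2973] 521 top 0.0604 r 38.8
 10 mid 517.1 side 514.4 84 163;  30 mid 506.6 side 497.3 60 129;  50 mid 51.9 side 33.6 17 30;  70 mid 58.3 side 41.0 41 52;  90 mid 53.0 side 46.8 38 45; 110 mid 42.0 side 39.0 37 30; 130 mid 6.6 side 4.0 30 38; 150 mid 14.1 side 12.7 36 36; 170 mid -1.9 side -1.9 34 32; 190 mid -0.9 side -2.7 38 37; 210 mid -1.8 side -1.0 33 35;
```

View pics/s6.png

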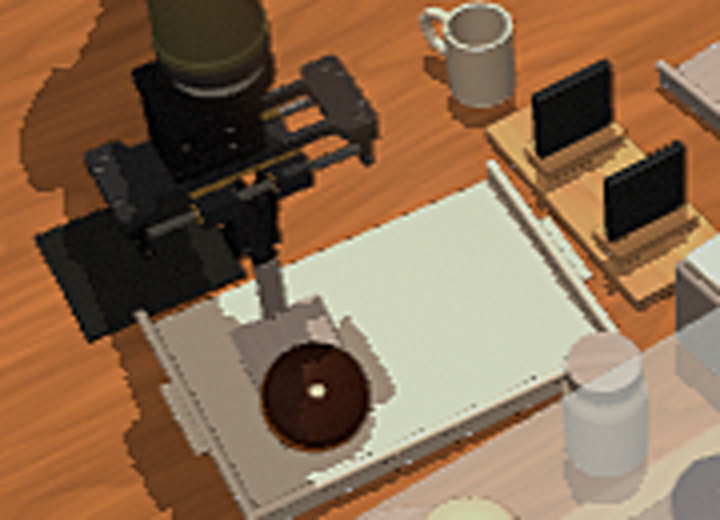

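```bash
python3 -m crank '[{"tx":4,"ty":0,"tz":-2,"turn":0},{"tx":10,"ty":0,"tz":-3,"turn":0},{"tx":17,"ty":0,"tz":-3,"turn":0},{"tx":24,"ty":0,"tz":-3,"turn":0},{"tx":30,"ty":0,"tz":-3,"turn":0}]'
python3 - <<'E'
from h import *
s=st(); print(s['ft_force'],s['grip_force'],s['position'])
im,P=cloud('top'); P=P-np.array([.0025,-.004,.003]); dn(P,c=(.59,-.23),z=(.025,.085)); prof(P,s['position'][:2],-5.8)
E
```

```text
time: 33.17
position: [0.5126, -0.2862, 0.1338]
tool_rot: [-0.159, -3.138, 0.0]
ft_force: [-0.0, -0.2, -0.2]
grip_width: 0.207
grip_force: 3.0
[-0.01765461 -0.17176717 -0.24233416] 3.000130166328745 [ 0.51263081 -0.28624295  0.13378102]
  dn [ 0.6222 -0.2983] 614 top 0.0486 r 40.7
  dn [ 0.558  -0.2863] 151 top 0.0523 r 40.0
  dn [ 0.672  -0.3602] 27 top 0.0307 r 37.0
  dn [ 0.6972 -0.2749] 23 top 0.0311 r 38.9
 10 mid 519.9 side 516.3 88 169;  30 mid 509.5 side 495.8 63 126;  50 mid 31.1 side 37.0 18 40;  70 mid 26.1 side 22.0 44 41;  90 mid 45.8 side 28.8 38 44; 110 mid 44.4 side 41.5 42 38; 130 mid 41.3 side 36.0 38 37; 150 mid 32.8 side 5.2 27 33; 170 mid 5.1 side 4.5 43 39; 190 mid 1.6 side 7.2 29 31; 210 mid -2.3 side -1.2 37 32;
```

```bash
python3 -m crank '[{"tx":6,"ty":0,"tz":0,"turn":0},{"tx":14,"ty":0,"tz":0,"turn":0},{"tx":22,"ty":0,"tz":0,"turn":0},{"tx":32,"ty":0,"tz":0,"turn":0},{"tx":42,"ty":0,"tz":0,"turn":0}]'
python3 - <<'E'
from h import *
s=st(); print(s['ft_force'],s['grip_force'],s['position'])
im,P=cloud('scene'); save(cv2.resize(im[210:340,170:350],None,fx=4,fy=4,interpolation=cv2.INTER_CUBIC),'s7.png')
im,P=cloud('top'); P=P-np.array([.0025,-.004,.003]); dn(P,c=(.59,-.23),z=(.025,.085)); prof(P,s['position'][:2],-5.8)
E
```

```text
time: 33.85
position: [0.4707, -0.2819, 0.1338]
tool_rot: [-0.159, -3.138, 0.0]
ft_force: [0.9, 0.4, -0.9]
grip_width: 0.206
grip_force: 3.0
[ 0.91055205  0.38306604 -0.91262718] 3.00027927296469 [ 0.47073069 -0.28187191  0.13375841]
  dn [ 0.621  -0.2986] 581 top 0.0433 r 38.2
  dn [ 0.517  -0.2837] 217 top 0.0495 r 40.4
  dn [ 0.6687 -0.3598] 25 top 0.0287 r 40.4
  dn [ 0.608  -0.0793] 16 top 0.0289 r 35.9
 10 mid 519.5 side 509.9 86 176;  30 mid 507.4 side 499.3 65 130;  50 mid 31.0 side 36.6 31 69;  70 mid 21.1 side 20.0 36 35;  90 mid 10.7 side 10.3 34 34; 110 mid 5.7 side 4.5 44 35; 130 mid 37.7 side 27.1 40 43; 150 mid 39.3 side 35.8 37 41; 170 mid 38.1 side 32.5 39 42; 190 mid 28.8 side 4.3 30 31; 210 mid 4.2 side 4.5 37 35;
```

View pics/s7.png

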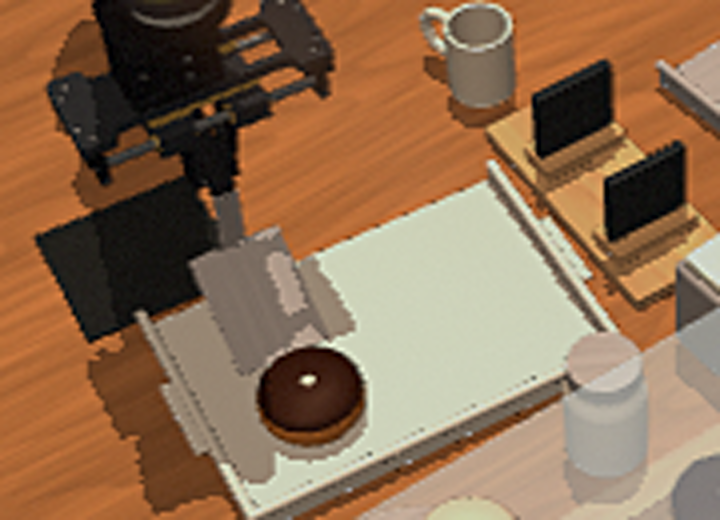

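```bash
python3 -m crank '[{"tx":0,"ty":0,"tz":0,"turn":0},{"tx":0,"ty":0,"tz":0,"turn":0},{"tx":2,"ty":0,"tz":-8,"turn":0},{"tx":2,"ty":10,"tz":-20,"turn":0},{"tx":0,"ty":35,"tz":-20,"turn":0}]' 0 20
python3 -m crank '[{"tx":0,"ty":30,"tz":0,"turn":0},{"tx":-15,"ty":60,"tz":0,"turn":0},{"tx":-35,"ty":75,"tz":0,"turn":0},{"tx":-50,"ty":75,"tz":8,"turn":0},{"tx":-50,"ty":75,"tz":16,"turn":0}]'
python3 -m crank '[{"tx":0,"ty":0,"tz":0,"turn":0},{"tx":0,"ty":0,"tz":0,"turn":0},{"tx":0,"ty":0,"tz":4,"turn":0},{"tx":6,"ty":0,"tz":10,"turn":0},{"tx":12,"ty":0,"tz":18,"turn":0}]' 0 3
python3 -m crank '[{"tx":8,"ty":0,"tz":10,"turn":0},{"tx":16,"ty":0,"tz":22,"turn":0},{"tx":26,"ty":0,"tz":34,"turn":0},{"tx":36,"ty":0,"tz":46,"turn":0},{"tx":38,"ty":0,"tz":49,"turn":0}]' 0 3
python3 - <<'E'
from h import *
s=st(); print(s['ft_force'],s['grip_force'],s['position'])
im,P=cloud('top'); P=P-np.array([.0025,-.004,.003]); dn(P,c=(.59,-.23),z=(.025,.085)); prof(P,s['position'][:2],-5.8)
E
```

```text
time: 34.58
position: [0.4758, -0.2477, 0.1555]
tool_rot: [0.162, 3.135, -0.002]
ft_force: [0.7, 0.9, -2.7]
grip_width: 0.205
grip_force: 20.0
time: 35.2
position: [0.5335, -0.1764, 0.1383]
tool_rot: [0.156, 3.136, 0.001]
ft_force: [-1.3, 0.1, -1.4]
grip_width: 0.205
grip_force: 20.0
time: 35.83
position: [0.5197, -0.1765, 0.1193]
tool_rot: [-0.159, -3.137, 0.001]
ft_force: [-1.2, 0.3, -0.2]
grip_width: 0.206
grip_force: 3.0
time: 36.45
position: [0.4809, -0.1722, 0.0698]
tool_rot: [-0.159, -3.135, -0.001]
ft_force: [-2.3, 0.2, 2.9]
grip_width: 0.208
grip_force: 3.0
[-2.31667046  0.166787    2.85250906] 3.000075505624409 [ 0.48090218 -0.17223858  0.06979067]
  dn [ 0.6217 -0.2982] 580 top 0.0429 r 38.4
  dn [ 0.6824 -0.3524] 30 top 0.0285 r 40.7
  dn [ 0.5668 -0.3728] 26 top 0.0296 r 37.7
  dn [ 0.706  -0.1853] 25 top 0.0291 r 40.0
 10 mid 456.1 side 459.9 81 97;  30 mid 443.3 side 446.1 69 98;  50 mid 2.8 side 7.5 3 28;  70 mid 6.5 side 7.0 25 32;  90 mid 6.2 side 7.4 38 39; 110 mid 8.4 side 7.6 40 38; 130 mid 8.0 side 7.7 38 39; 150 mid 5.5 side 4.6 35 35; 170 mid 3.2 side 3.4 38 41; 190 mid 4.3 side 3.7 37 36; 210 mid 4.4 side 3.4 37 38;
```

```bash
python3 -m crank '[{"tx":0,"ty":0,"tz":1,"turn":0},{"tx":0,"ty":0,"tz":1,"turn":0},{"tx":0,"ty":0,"tz":1,"turn":0}]' 0 3
python3 -m crank '[{"tx":0,"ty":0,"tz":0,"turn":0},{"tx":0,"ty":0,"tz":0,"turn":0},{"tx":0,"ty":0,"tz":0,"turn":0}]' 30
python3 -m crank '[{"tx":0,"ty":0,"tz":0,"turn":0},{"tx":0,"ty":0,"tz":0,"turn":0},{"tx":0,"ty":0,"tz":0,"turn":0},{"tx":0,"ty":0,"tz":0,"turn":0},{"tx":0,"ty":0,"tz":0,"turn":0}]' 0 40
python3 -m crank '[{"tx":0,"ty":0,"tz":-20,"turn":0},{"tx":0,"ty":0,"tz":-70,"turn":0},{"tx":0,"ty":30,"tz":-130,"turn":-0.5},{"tx":-10,"ty":85,"tz":-140,"turn":-1},{"tx":-10,"ty":140,"tz":-140,"turn":-2}]'
python3 - <<'E'
from h import *
im,P=cloud('top'); dn(P-np.array([.0025,-.006,.003]))
plan(.397,.3424,.12,185);print(st()['ft_force'])
E
```

```text
time: 36.88
position: [0.4829, -0.1726, 0.0701]
tool_rot: [0.158, 3.137, -0.001]
ft_force: [-2.5, 1.0, 3.3]
grip_width: 0.207
grip_force: 3.0
time: 37.25
position: [0.4827, -0.1725, 0.0697]
tool_rot: [0.159, 3.137, 0.0]
ft_force: [-0.7, 0.1, 0.3]
grip_width: 0.335
grip_force: 0.0
time: 37.88
position: [0.4826, -0.1725, 0.0697]
tool_rot: [0.159, 3.137, -0.0]
ft_force: [0.5, -0.5, -1.4]
grip_width: 0.207
grip_force: 40.0
time: 38.5
position: [0.5078, -0.0329, 0.2114]
tool_rot: [-0.117, 3.136, -0.002]
ft_force: [0.8, 0.2, -2.3]
grip_width: 0.199
grip_force: 40.0
  dn [0.609  0.3627] 563 top 0.0420 r 38.2
  dn [0.6854 0.1467] 58 top 0.0284 r 40.9
  dn [0.6027 0.1145] 49 top 0.0295 r 40.5
  dn [0.6953 0.2407] 51 top 0.0291 r 43.9
 now [ 0.5072 -0.0225  0.2109] yaw -174.9 tilt 0.31 t=38.5 -> tx 77.5 ty 372.8 tz 92.5 turn 0.02
[ 0.65952657  7.92831125 -2.36922088]
```

```bash
python3 -m crank '[{"tx":10,"ty":60,"tz":0,"turn":0},{"tx":20,"ty":120,"tz":0,"turn":0},{"tx":30,"ty":180,"tz":0,"turn":0},{"tx":40,"ty":240,"tz":0,"turn":0},{"tx":60,"ty":300,"tz":20,"turn":0}]'
python3 -m crank '[{"tx":10,"ty":40,"tz":20,"turn":0},{"tx":15,"ty":60,"tz":40,"turn":0},{"tx":15,"ty":60,"tz":50,"turn":0},{"tx":15,"ty":60,"tz":70,"turn":0},{"tx":15,"ty":60,"tz":70,"turn":0}]'
python3 -m crank '[{"tx":0,"ty":0,"tz":0,"turn":0},{"tx":0,"ty":0,"tz":0,"turn":0}]'
python3 - <<'E'
from h import *
im,P=cloud('top'); P=P-np.array([.0025,-.006,.003]); dn(P)
plan(.397,.341,.07,185); s=st(); print(s['ft_force']); prof(P,s['position'][:2],5)
E
```

```text
time: 39.17
position: [0.4265, 0.259, 0.1916]
tool_rot: [-0.113, 3.137, 0.0]
ft_force: [1.1, 0.2, -2.3]
grip_width: 0.203
grip_force: 40.0
time: 39.8
position: [0.4067, 0.3135, 0.1191]
tool_rot: [0.112, -3.137, 0.004]
ft_force: [0.2, 1.0, -2.0]
grip_width: 0.198
grip_force: 40.0
time: 40.05
position: [0.4075, 0.3158, 0.1215]
tool_rot: [-0.114, 3.138, 0.0]
ft_force: [-0.5, -0.0, -1.5]
grip_width: 0.202
grip_force: 40.0
  dn [0.6097 0.3635] 567 top 0.0423 r 38.4
  dn [0.6852 0.1487] 69 top 0.0283 r 43.2
  dn [0.6618 0.3928] 53 top 0.0300 r 41.3
  dn [0.5825 0.1132] 42 top 0.0292 r 40.1
 now [0.4075 0.3159 0.1215] yaw -175.8 tilt 0.08 t=40.1 -> tx 8.7 ty 25.8 tz 51.5 turn -0.17
[-0.21499023  0.00538198 -3.20747032]
 10 mid 507.9 side 356.2 80 183;  30 mid 503.5 side 472.9 110 114;  50 mid 464.3 side 1.8 132 38;  70 mid 56.9 side 56.0 40 62;  90 mid 56.4 side 55.1 40 61; 110 mid 56.9 side 55.2 38 54; 130 mid 55.9 side 54.8 41 55; 150 mid 5.8 side 4.5 32 42; 170 mid 3.2 side 5.7 43 43; 190 mid 30.2 side 31.3 60 35; 210 mid 32.4 side 34.1 47 39;
```

```bash
python3 -m crank '[{"tx":9,"ty":10,"tz":10,"turn":-0.15},{"tx":9,"ty":26,"tz":25,"turn":-0.15},{"tx":9,"ty":26,"tz":42,"turn":-0.15},{"tx":9,"ty":26,"tz":50,"turn":-0.15},{"tx":9,"ty":26,"tz":50,"turn":-0.15}]'
python3 -m crank '[{"tx":0,"ty":0,"tz":2,"turn":0},{"tx":0,"ty":0,"tz":2,"turn":0}]'
python3 - <<'E'
from h import *
plan(.397,.341,.07,185); s=st(); print(s['ft_force'])
E
```

```text
time: 40.72
position: [0.3958, 0.3409, 0.0705]
tool_rot: [0.136, -3.138, 0.001]
ft_force: [0.5, 1.2, -2.4]
grip_width: 0.2
grip_force: 40.0
time: 40.98
position: [0.3964, 0.3412, 0.0694]
tool_rot: [-0.135, 3.138, 0.0]
ft_force: [-0.9, -0.5, 0.8]
grip_width: 0.203
grip_force: 40.0
 now [0.3964 0.3412 0.0694] yaw -175.1 tilt 0.06 t=41.0 -> tx -0.5 ty -0.2 tz -0.6 turn -0.01
[-0.86273061 -0.53733409  0.84838719]
```

```bash
python3 -m crank '[{"tx":-15,"ty":0,"tz":0.6,"turn":0},{"tx":-30,"ty":0,"tz":0.6,"turn":0},{"tx":-45,"ty":0,"tz":0.6,"turn":0},{"tx":-60,"ty":0,"tz":0.6,"turn":0},{"tx":-75,"ty":0,"tz":0.6,"turn":0}]'
python3 -m crank '[{"tx":-15,"ty":0,"tz":0,"turn":0},{"tx":-28,"ty":0,"tz":0,"turn":0},{"tx":-40,"ty":0,"tz":0,"turn":0},{"tx":-52,"ty":0,"tz":0,"turn":0},{"tx":-60,"ty":0,"tz":0,"turn":0}]'
python3 - <<'E'
from h import *
im,P=cloud('top'); P=P-np.array([.0025,-.006,.003]); dn(P); s=st(); print(s['ft_force'],s['position'])
p=s['position']; print('blade c',p[:2]+.098*np.array([.9962,.087]))
for q in ['top']: print([(np.round(r['xyz'],4).tolist(),round(r['confidence'],2)) for r in ctrl.mark_of(q,'doughnut1')])
E
```

```text
time: 41.6
position: [0.4714, 0.3489, 0.0695]
tool_rot: [0.136, -3.138, -0.002]
ft_force: [-5.9, -0.3, 9.3]
grip_width: 0.197
grip_force: 40.0
time: 42.22
position: [0.531, 0.354, 0.0696]
tool_rot: [0.136, -3.138, -0.002]
ft_force: [-5.8, -0.9, 9.7]
grip_width: 0.201
grip_force: 40.0
  dn [0.6421 0.3655] 581 top 0.0447 r 39.9
  dn [0.6841 0.1466] 59 top 0.0296 r 43.4
  dn [0.5384 0.1092] 47 top 0.0274 r 41.8
  dn [0.6939 0.2422] 37 top 0.0271 r 42.4
[-3.44432785  0.94695566  8.35015522] [0.53223996 0.35393589 0.06958489]
blade c [0.62986756 0.36246189]
[([0.6469, 0.3645, 0.0104], 0.6), ([0.62, -0.2996, 0.0033], 0.56)]
```

```bash
python3 -m crank '[{"tx":0,"ty":0,"tz":-5,"turn":0},{"tx":2,"ty":0,"tz":-14,"turn":0},{"tx":4,"ty":0,"tz":-24,"turn":0},{"tx":6,"ty":0,"tz":-34,"turn":0},{"tx":6,"ty":0,"tz":-46,"turn":0}]'
python3 -m crank '[{"tx":0,"ty":0,"tz":-16,"turn":0},{"tx":0,"ty":0,"tz":-34,"turn":0},{"tx":0,"ty":-5,"tz":-54,"turn":0},{"tx":0,"ty":-15,"tz":-72,"turn":0},{"tx":0,"ty":-30,"tz":-84,"turn":0}]'
python3 -m crank '[{"tx":0,"ty":-22,"tz":-4,"turn":0.1},{"tx":0,"ty":-50,"tz":-5,"turn":0.3},{"tx":0,"ty":-85,"tz":-5,"turn":0.5},{"tx":0,"ty":-120,"tz":-5,"turn":0.7},{"tx":0,"ty":-155,"tz":-5,"turn":0.9}]'
python3 -m crank '[{"tx":0,"ty":-35,"tz":0,"turn":0.2},{"tx":0,"ty":-70,"tz":0,"turn":0.4},{"tx":0,"ty":-105,"tz":0,"turn":0.6},{"tx":0,"ty":-140,"tz":0,"turn":0.8},{"tx":0,"ty":-172,"tz":0,"turn":1}]'
python3 -m crank '[{"tx":0,"ty":-30,"tz":0,"turn":0.1},{"tx":0,"ty":-58,"tz":0,"turn":0.2},{"tx":0,"ty":-82,"tz":0,"turn":0.3},{"tx":0,"ty":-98,"tz":0,"turn":0.3},{"tx":0,"ty":-104,"tz":0,"turn":0.3}]'
python3 - <<'E'
from h import *
plan(.5103,-.1546,.075,174.2); print(st()['ft_force'])
E
```

```text
time: 42.95
position: [0.5242, 0.3522, 0.115]
tool_rot: [-0.136, 3.139, -0.001]
ft_force: [0.0, -0.3, -3.7]
grip_width: 0.205
grip_force: 40.0
time: 43.58
position: [0.5273, 0.3222, 0.2001]
tool_rot: [-0.137, 3.137, 0.001]
ft_force: [0.3, 0.5, -2.9]
grip_width: 0.205
grip_force: 40.0
time: 44.2
position: [0.5405, 0.166, 0.204]
tool_rot: [-0.011, 3.141, -0.002]
ft_force: [0.4, 0.0, -2.5]
grip_width: 0.202
grip_force: 40.0
time: 44.82
position: [0.5414, -0.0061, 0.204]
tool_rot: [0.127, 3.139, -0.002]
ft_force: [0.9, 0.2, -3.1]
grip_width: 0.206
grip_force: 40.0
time: 45.45
position: [0.5334, -0.1086, 0.2033]
tool_rot: [-0.167, -3.137, 0.0]
ft_force: [-0.1, -0.0, -2.6]
grip_width: 0.207
grip_force: 40.0
 now [ 0.5334 -0.1086  0.2033] yaw 173.9 tilt 0.01 t=45.5 -> tx 18.1 ty -48.2 tz 128.3 turn -0.06
[-0.08971812 -0.03575219 -2.63683011]
```

```bash
python3 -m crank '[{"tx":4,"ty":-10,"tz":4,"turn":0},{"tx":9,"ty":-22,"tz":14,"turn":0},{"tx":13,"ty":-34,"tz":30,"turn":0},{"tx":16,"ty":-43,"tz":50,"turn":0},{"tx":18,"ty":-48,"tz":72,"turn":0}]'
python3 -m crank '[{"tx":0,"ty":0,"tz":20,"turn":0},{"tx":0,"ty":0,"tz":36,"turn":0},{"tx":0,"ty":0,"tz":48,"turn":0},{"tx":0,"ty":0,"tz":56,"turn":0},{"tx":0,"ty":0,"tz":56,"turn":0}]'
python3 -m crank '[{"tx":0,"ty":0,"tz":3,"turn":0},{"tx":0,"ty":0,"tz":5,"turn":0},{"tx":0,"ty":0,"tz":6,"turn":0},{"tx":0,"ty":0,"tz":6,"turn":0}]'
python3 - <<'E'
from h import *
s=st(); print(s['ft_force'],s['position'])
im,P=cloud('top'); P=P-np.array([.0025,-.004,.003]); dn(P,c=(.59,-.23),z=(.03,.065)); prof(P,s['position'][:2],-5.8)
E
```

```text
time: 46.08
position: [0.5096, -0.1546, 0.1296]
tool_rot: [-0.167, -3.136, 0.0]
ft_force: [-0.2, -0.4, -3.2]
grip_width: 0.201
grip_force: 40.0
time: 46.7
position: [0.5105, -0.1532, 0.0749]
tool_rot: [-0.165, -3.137, -0.001]
ft_force: [0.4, 0.2, -3.2]
grip_width: 0.201
grip_force: 40.0
time: 47.2
position: [0.511, -0.1536, 0.0697]
tool_rot: [0.166, 3.136, -0.001]
ft_force: [-1.2, -0.1, 0.6]
grip_width: 0.201
grip_force: 40.0
[-1.18916462 -0.08647718  0.57646118] [ 0.51102952 -0.15363019  0.06971275]
  dn [ 0.622  -0.2985] 528 top 0.0438 r 37.1
  dn [ 0.6191 -0.1627] 558 top 0.0466 r 38.0
 10 mid 455.7 side 459.4 80 81;  30 mid 444.4 side 448.0 60 60;  50 mid 0.0 side 9.5 0 21;  70 mid 34.7 side 7.4 18 27;  90 mid 39.7 side 35.1 41 43; 110 mid 42.2 side 38.5 38 35; 130 mid 40.0 side 33.6 38 29; 150 mid 16.2 side 4.2 30 36; 170 mid 4.7 side 3.8 37 37; 190 mid 7.8 side 5.8 44 44; 210 mid -0.9 side -1.5 28 29;
```

Same tilt sequence as before, now with the weak grip.

```bash
python3 -m crank '[{"tx":0,"ty":0,"tz":0,"turn":0},{"tx":0,"ty":0,"tz":0,"turn":0},{"tx":0,"ty":0,"tz":0,"turn":0}]' 0 3
python3 -m crank '[{"tx":0,"ty":0,"tz":-2,"turn":0},{"tx":-1,"ty":0,"tz":-5,"turn":0},{"tx":-2,"ty":0,"tz":-9,"turn":0},{"tx":-3,"ty":0,"tz":-12,"turn":0},{"tx":-3,"ty":0,"tz":-12,"turn":0}]'
python3 -m crank '[{"tx":-5,"ty":0,"tz":-8,"turn":0},{"tx":-12,"ty":0,"tz":-17,"turn":0},{"tx":-19,"ty":0,"tz":-27,"turn":0},{"tx":-26,"ty":0,"tz":-34,"turn":0},{"tx":-30,"ty":0,"tz":-39,"turn":0}]'
python3 -m crank '[{"tx":-4,"ty":0,"tz":-3,"turn":0},{"tx":-8,"ty":0,"tz":-7,"turn":0},{"tx":-13,"ty":0,"tz":-11,"turn":0},{"tx":-13,"ty":0,"tz":-11,"turn":0},{"tx":-13,"ty":0,"tz":-11,"turn":0}]'
python3 - <<'E'
from h import *
s=st(); print(s['ft_force'],s['position'])
im,P=cloud('top'); P=P-np.array([.0025,-.004,.003]); dn(P,c=(.59,-.23),z=(.025,.085)); prof(P,s['position'][:2],-5.8)
E
```

```text
time: 47.62
position: [0.511, -0.1536, 0.0697]
tool_rot: [0.166, 3.136, -0.001]
ft_force: [-0.3, -0.3, 3.0]
grip_width: 0.208
grip_force: 3.0
time: 48.25
position: [0.5138, -0.1538, 0.0816]
tool_rot: [0.165, 3.137, -0.0]
ft_force: [0.7, 0.6, -1.8]
grip_width: 0.203
grip_force: 3.0
time: 48.88
position: [0.5444, -0.157, 0.1209]
tool_rot: [0.165, 3.136, -0.0]
ft_force: [0.8, -0.4, -2.2]
grip_width: 0.206
grip_force: 3.0
time: 49.5
position: [0.5564, -0.1583, 0.1312]
tool_rot: [0.165, 3.137, -0.0]
ft_force: [-0.1, -0.5, 0.1]
grip_width: 0.207
grip_force: 3.0
[-0.09354497 -0.5162207   0.14415475] [ 0.55642582 -0.15832039  0.131238  ]
  dn [ 0.623  -0.3048] 363 top 0.0437 r 37.2
  dn [ 0.6479 -0.1598] 318 top 0.0558 r 41.4
  dn [ 0.5921 -0.3751] 28 top 0.0295 r 44.9
  dn [ 0.6922 -0.109 ] 33 top 0.0289 r 38.7
 10 mid 517.2 side 519.6 86 107;  30 mid 506.4 side 509.1 68 73;  50 mid 0.0 side 485.6 0 15;  70 mid 0.0 side 49.0 0 24;  90 mid 46.7 side 49.2 3 22; 110 mid 41.4 side 40.0 33 23; 130 mid 7.4 side 4.0 29 37; 150 mid 12.9 side 10.8 35 35; 170 mid -2.6 side -2.1 33 36; 190 mid -1.4 side 37.8 39 59; 210 mid -2.5 side 94.9 34 40;
```

```bash
python3 -m crank '[{"tx":4,"ty":0,"tz":-2,"turn":0},{"tx":10,"ty":0,"tz":-3,"turn":0},{"tx":17,"ty":0,"tz":-3,"turn":0},{"tx":24,"ty":0,"tz":-3,"turn":0},{"tx":30,"ty":0,"tz":-3,"turn":0}]'
python3 -m crank '[{"tx":6,"ty":0,"tz":0,"turn":0},{"tx":14,"ty":0,"tz":0,"turn":0},{"tx":22,"ty":0,"tz":0,"turn":0},{"tx":32,"ty":0,"tz":0,"turn":0},{"tx":42,"ty":0,"tz":0,"turn":0}]'
python3 - <<'E'
from h import *
s=st(); print(s['ft_force'],s['position'])
im,P=cloud('top'); P=P-np.array([.0025,-.004,.003]); dn(P,c=(.59,-.23),z=(.025,.085)); prof(P,s['position'][:2],-5.8)
E
```

```text
time: 50.18
position: [0.526, -0.1552, 0.1343]
tool_rot: [0.166, 3.137, -0.001]
ft_force: [0.5, 0.4, -2.1]
grip_width: 0.209
grip_force: 3.0
time: 50.8
position: [0.4841, -0.1506, 0.1343]
tool_rot: [-0.165, -3.137, 0.0]
ft_force: [0.1, -0.1, -0.8]
grip_width: 0.206
grip_force: 3.0
[ 0.11345481 -0.07230455 -0.81195036] [ 0.48405921 -0.15062781  0.13427235]
  dn [ 0.6217 -0.2983] 577 top 0.0434 r 38.3
  dn [ 0.6352 -0.1641] 580 top 0.0432 r 38.2
  dn [ 0.5348 -0.13  ] 67 top 0.0485 r 31.0
  dn [ 0.6935 -0.3147] 30 top 0.0302 r 41.8
 10 mid 520.3 side 523.4 88 112;  30 mid 509.8 side 509.3 74 94;  50 mid 0.0 side 35.1 0 22;  70 mid 19.7 side 21.8 12 24;  90 mid 11.0 side 10.1 40 40; 110 mid 5.4 side 3.7 41 35; 130 mid 37.1 side 26.3 40 42; 150 mid 39.5 side 34.4 41 36; 170 mid 37.9 side 33.5 40 32; 190 mid 30.3 side 5.1 28 34; 210 mid 3.0 side 4.4 39 39;
```

```bash
python3 -m crank '[{"tx":0,"ty":0,"tz":0,"turn":0},{"tx":0,"ty":0,"tz":0,"turn":0},{"tx":6,"ty":0,"tz":-15,"turn":0},{"tx":10,"ty":0,"tz":-55,"turn":0},{"tx":10,"ty":0,"tz":-110,"turn":0}]' 0 20
python3 -m crank '[{"tx":0,"ty":-10,"tz":-10,"turn":2},{"tx":0,"ty":-20,"tz":-10,"turn":4},{"tx":0,"ty":-20,"tz":-10,"turn":6},{"tx":0,"ty":-20,"tz":-10,"turn":8},{"tx":0,"ty":-20,"tz":-10,"turn":10}]'
python3 -m crank '[{"tx":0,"ty":0,"tz":0,"turn":2},{"tx":0,"ty":0,"tz":0,"turn":4},{"tx":0,"ty":0,"tz":0,"turn":6},{"tx":0,"ty":0,"tz":0,"turn":7.5},{"tx":0,"ty":0,"tz":0,"turn":7.5}]'
python3 - <<'E'
from h import *
for n,off in [('top',[.0025,-.004,.003]),('scene',[0,0,0])]:
    im,P=cloud(n); save(im,n+'8.png'); P=P-np.array(off)
    m=(im.max(2)<60)&(abs(P[...,0]-.415)<.09)&(abs(P[...,1]+.34)<.085)&(P[...,2]>-.006)&(P[...,2]<.014)
    k,l,stt,cc=cv2.connectedComponentsWithStats(m.astype(np.uint8)); i=stt[1:,4].argmax()+1
    B=P[l==i]; print(n,len(B),np.median(B[:,2]),cv2.minAreaRect(np.float32(B[:,:2])*1000))
    print([(np.round(r['xyz'],4).tolist(),round(r['confidence'],2)) for r in ctrl.mark_of(n,'server_rest')])
plan(.42,-.24,.2,85.7)
T=np.load('topP.npy')-np.array([.0025,-.004,.003])
E
```

```text
time: 51.48
position: [0.4738, -0.1493, 0.2443]
tool_rot: [-0.165, -3.135, -0.003]
ft_force: [0.7, -1.2, -2.3]
grip_width: 0.204
grip_force: 20.0
time: 52.1
position: [0.4729, -0.1694, 0.2541]
tool_rot: [-1.483, -2.769, -0.001]
ft_force: [0.2, 0.1, -1.7]
grip_width: 0.206
grip_force: 20.0
time: 52.72
position: [0.473, -0.1694, 0.2542]
tool_rot: [-2.287, -2.154, -0.001]
ft_force: [0.4, -0.7, -1.7]
grip_width: 0.21
grip_force: 20.0
top 668 0.00282894699764136 ((408.68878173828125, -364.78045654296875), (60.94647979736328, 114.24423217773438), 84.98851776123047)
[([0.4104, -0.3317, -0.0004], 0.93)]
scene 1201 0.006858226264267353 ((414.25665283203125, -333.9406433105469), (128.2706756591797, 130.2006072998047), 84.61277770996094)
[([0.4164, -0.3334, 0.0031], 0.96)]
 now [ 0.4728 -0.1695  0.2542] yaw 86.6 tilt 0.01 t=52.9 -> tx -73.6 ty -48.5 tz 54.2 turn 0.17
```

Run:
```python
from h import *
im=cv2.imread('pics/top0.png')[:,:,::-1]; P=np.load('topP.npy')-np.array([.0025,-.004,.003])
s=im[250:330,380:470]; print(s.max(2)[::8,::8])
im=cv2.imread('pics/w1.png')[:,:,::-1]; P=np.load('w1P.npy')
m=(im.max(2)<70)&(abs(P[...,0]-.415)<.09)&(P[...,1]<-.26)&(P[...,1]>-.43)&(P[...,2]<.012)
# mat = black plus blade inside
B=P[m]; print(len(B),np.median(B[:,2]),cv2.minAreaRect(np.float32(B[:,:2])*1000))
```

```text
[[160 162 162 159 161 161 161 155 150 150 151 145]
 [162 161 159 160 161 161 161 140 158 157 153 153]
 [154 154 152 153 149 156 160 113 148 147 148 146]
 [147 145 145 134  42  39  41  43  83 146 146 144]
 [104 106 105  73  36 155 156 156 145 151 156 155]
 [ 56  52  47  43  93 155 155 157 155 148 153 156]
 [149 148 146  40  85 155 156 157 154 150 149 148]
 [153 153 156  33  39  38  45  87 124 155 155 152]
 [151 145 145 150 151 148 124  77  33 138 145 147]
 [145 144 147 146 146 141 152 151 142 137 111 111]]
3463 0.004476883527940845 ((413.5716552734375, -331.1590881347656), (128.51316833496094, 118.7885513305664), 84.1596908569336)
```

```bash
python3 -m crank '[{"tx":-40,"ty":-15,"tz":0,"turn":0.3},{"tx":-80,"ty":-35,"tz":0,"turn":0.5},{"tx":-115,"ty":-47,"tz":15,"turn":0.5},{"tx":-115,"ty":-47,"tz":50,"turn":0.5},{"tx":-115,"ty":-47,"tz":50,"turn":0.5}]'
python3 -m crank '[{"tx":0,"ty":0,"tz":0,"turn":0},{"tx":0,"ty":0,"tz":0,"turn":0}]'
python3 - <<'E'
from h import *
plan(.4185,-.2837,.140,84.2)
E
```

```text
time: 53.55
position: [0.4169, -0.2806, 0.2021]
tool_rot: [-2.331, -2.098, 0.0]
ft_force: [-0.0, 0.2, -1.5]
grip_width: 0.205
grip_force: 20.0
time: 53.8
position: [0.4199, -0.2814, 0.2058]
tool_rot: [2.332, 2.101, 0.0]
ft_force: [0.1, -0.0, -3.0]
grip_width: 0.203
grip_force: 20.0
 now [ 0.4199 -0.2814  0.2058] yaw 84.0 tilt 0.15 t=53.8 -> tx -2.3 ty -1.2 tz 65.8 turn -0.03
```

```bash
python3 -m crank '[{"tx":-2,"ty":-1,"tz":20,"turn":0},{"tx":-2,"ty":-1,"tz":45,"turn":0},{"tx":-2,"ty":-1,"tz":62,"turn":0},{"tx":-2,"ty":-1,"tz":66,"turn":0},{"tx":-2,"ty":-1,"tz":66,"turn":0}]'
python3 -m crank '[{"tx":0,"ty":0,"tz":0,"turn":0},{"tx":0,"ty":0,"tz":0,"turn":0},{"tx":0,"ty":0,"tz":6,"turn":0},{"tx":6,"ty":0,"tz":12,"turn":0},{"tx":14,"ty":0,"tz":20,"turn":0}]' 0 3
python3 -m crank '[{"tx":8,"ty":0,"tz":10,"turn":0},{"tx":17,"ty":0,"tz":22,"turn":0},{"tx":27,"ty":0,"tz":35,"turn":0},{"tx":35,"ty":0,"tz":47,"turn":0},{"tx":37,"ty":0,"tz":51,"turn":0}]' 0 3
python3 -m crank '[{"tx":0,"ty":0,"tz":1,"turn":0},{"tx":0,"ty":0,"tz":1,"turn":0}]'
python3 - <<'E'
from h import *
s=st(); print(s['ft_force'],s['position'])
im,P=cloud('top'); P=P-np.array([.0025,-.004,.003]); prof(P,s['position'][:2],-95.8); plan(.4235,-.234,.0687,84.2)
E
```

```text
time: 54.42
position: [0.4179, -0.2834, 0.1388]
tool_rot: [2.335, 2.101, 0.0]
ft_force: [0.0, -0.3, -1.8]
grip_width: 0.204
grip_force: 20.0
time: 55.05
position: [0.419, -0.2691, 0.1178]
tool_rot: [2.335, 2.101, -0.0]
ft_force: [-0.8, -0.4, -1.1]
grip_width: 0.204
grip_force: 3.0
time: 55.68
position: [0.4228, -0.2311, 0.0666]
tool_rot: [-2.333, -2.102, -0.001]
ft_force: [-0.5, 2.1, 2.5]
grip_width: 0.205
grip_force: 3.0
time: 55.92
position: [0.4231, -0.2329, 0.0666]
tool_rot: [2.335, 2.101, 0.0]
ft_force: [-0.8, 1.3, 2.2]
grip_width: 0.205
grip_force: 3.0
[-0.81420737  1.27766804  2.1616546 ] [ 0.42313161 -0.23287543  0.06661347]
 10 mid 454.0 side 469.9 82 73;  30 mid 458.1 side 469.1 85 77;  50 mid 456.6 side 435.6 15 13;  70 mid 0.0 side 0.0 0 0;  90 mid 0.0 side 0.0 0 0; 110 mid 0.0 side 0.0 0 0; 130 mid 0.0 side 0.0 0 0; 150 mid 0.0 side 6.0 0 5; 170 mid -0.0 side 1.1 33 35; 190 mid -2.5 side -1.0 40 39; 210 mid -1.5 side -1.6 38 40; 
 now [ 0.4231 -0.233   0.0667] yaw 83.9 tilt 0.04 t=56.0 -> tx -1.0 ty 0.5 tz -2.0 turn -0.05
```

```bash
python3 -m crank '[{"tx":0,"ty":0,"tz":0,"turn":0},{"tx":0,"ty":0,"tz":0,"turn":0},{"tx":0,"ty":0,"tz":0,"turn":0},{"tx":0,"ty":0,"tz":0,"turn":0},{"tx":0,"ty":0,"tz":0,"turn":0}]' 50
python3 -m crank '[{"tx":0,"ty":0,"tz":-40,"turn":0},{"tx":0,"ty":0,"tz":-100,"turn":0},{"tx":0,"ty":0,"tz":-160,"turn":0},{"tx":0,"ty":0,"tz":-220,"turn":0},{"tx":0,"ty":0,"tz":-260,"turn":0}]'
python3 -m crank '[{"tx":-50,"ty":0,"tz":-20,"turn":0},{"tx":-110,"ty":0,"tz":-50,"turn":0},{"tx":-110,"ty":0,"tz":-50,"turn":0},{"tx":-110,"ty":0,"tz":-50,"turn":0}]'
python3 - <<'E'
from h import *
im,P=cloud('wrist'); save(im,'w9.png'); np.save('w9P.npy',P)
A=P.reshape(-1,3); A=A[np.isfinite(A[:,0])]
H=A[(A[:,2]>.065)&(A[:,2]<.09)&(abs(A[:,0]-.42)<.08)&(A[:,1]<-.08)&(A[:,1]>-.30)]; print('handle',len(H),np.median(H[:,2]),cv2.minAreaRect(np.float32(H[:,:2])*1000) if len(H) else '')
m=(im.max(2)<70)&(abs(P[...,0]-.415)<.09)&(P[...,1]<-.26)&(P[...,1]>-.43)&(P[...,2]<.012)
B=P[m]; print('mat',len(B),cv2.minAreaRect(np.float32(B[:,:2])*1000))
b=(im.max(2)>95)&(abs(P[...,0]-.414)<.045)&(abs(P[...,1]+.331)<.055)&(P[...,2]<.02); B=P[b]; print('blade',len(B),B.mean(0),np.percentile(B,[2,98],axis=0).round(4))
print([(np.round(r['xyz'],4).tolist(),round(r['confidence'],2)) for r in ctrl.mark_of('wrist','server')])
im,P=cloud('top'); dn(P-np.array([.0025,-.004,.003]),c=(.59,-.23),z=(.03,.065))
for q in ['sign1','doughnut1','server_rest','server']: print(q,[(np.round(r['xyz'],4).tolist(),round(r['confidence'],2)) for r in ctrl.mark_of('top',q)])
E
```

```text
time: 56.6
position: [0.4228, -0.2327, 0.0663]
tool_rot: [2.335, 2.101, -0.0]
ft_force: [-0.4, 0.1, 0.1]
grip_width: 0.569
grip_force: 0.0
time: 57.22
position: [0.4234, -0.2327, 0.3294]
tool_rot: [2.333, 2.099, -0.0]
ft_force: [0.4, -0.6, 0.2]
grip_width: 0.578
grip_force: 0.0
time: 57.72
position: [0.4114, -0.3417, 0.3758]
tool_rot: [-2.335, -2.1, -0.002]
ft_force: [-0.1, -0.4, 0.3]
grip_width: 0.573
grip_force: 0.0
handle 2086 0.07737048633412641 ((424.89105224609375, -208.26409912109375), (111.10375213623047, 17.951635360717773), 84.30216979980469)
mat 4661 ((413.3655700683594, -331.8398132324219), (128.5126953125, 118.30696868896484), 84.19437408447266)
blade 4479 [ 0.41228783 -0.3314103   0.0070706 ] [[ 0.3762 -0.3789  0.0046]
 [ 0.4483 -0.2857  0.0092]]
[([0.4085, -0.3371, 0.0051], 0.96)]
  dn [ 0.6097 -0.2755] 536 top 0.0430 r 37.3
  dn [ 0.635  -0.1646] 528 top 0.0435 r 37.2
sign1 [([0.5291, -0.0003, 0.0129], 0.85), ([0.6317, 0.0002, 0.0118], 0.53), ([0.4133, -0.3318, 0.0038], 0.24)]
doughnut1 [([0.644, -0.1641, 0.0095], 0.7), ([0.6098, -0.2769, 0.0039], 0.58), ([0.7693, -0.1438, -0.0027], 0.52)]
server_rest [([0.4133, -0.3342, -0.0014], 0.57), ([0.5324, -0.0057, 0.0096], 0.26)]
server [([0.4118, -0.3357, 0.0064], 0.56)]
```

View pics/w9.png

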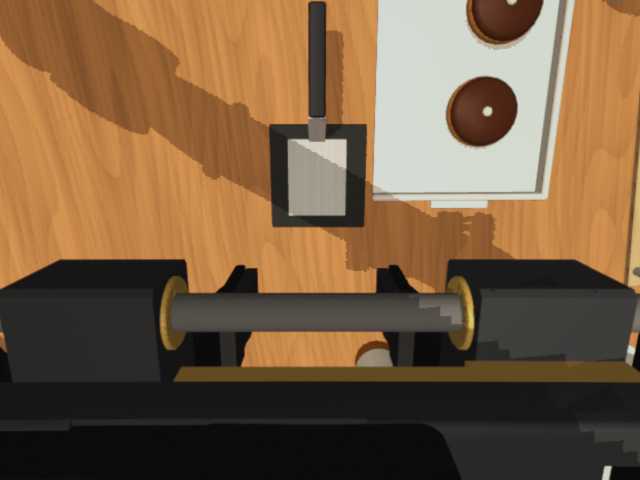

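```bash
python3 -c "
from bench import ctrl
print(ctrl.close_job())"
```

```text
the job is handed in; nothing more can be done
None
```

The job is done and handed in at about 58 s: both signs stand upright on the board, both doughnuts present lie flat and icing up in the carry tray, and the server is flat on the middle of its mat.

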